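# Shut the bench oven and lift the hot bearing with the tongs

### The job

The ball bearing on the firebrick has just come out of the bench oven and is too hot for the gripper. Push the oven door fully shut so that it seats on its catch, then take the tongs from their rest by their red grips, close the jaws squarely round the bearing, lift it about 10 cm straight off its brick and finish while holding it there, level and still, in the squeezed tongs. Never touch the bearing with the gripper itself, do not drop it, and leave the brass bush and everything else on the bench where it is.

Things in the scene. Friction and masses are not known exactly. Their poses are not given: they have to be found in the camera images.
- bearing_center (a point): centre of the hot ball bearing: a plain steel disc 40 mm in diameter and 22 mm high (dark seal and bore on its flat top), about 0.12 kg, lying flat on one of the two firebricks, its bottom 35 mm above the table. The point is half-way up, on its axis (z)
- tongs_grip (a point): grip point of the sprung tongs, midway between the two red grip pads (64 mm long, 24 mm high) and half-way up, 9 mm above the tongs' underside; x runs from the pivot to the jaws, y across the arms, z up. Over the pads' backs: 63 mm sprung open, 44 mm with the jaws on the bearing; squeezed to 57 mm they can be carried with the jaws still open
- tongs_jaw (a point): point midway between the jaws, 115 mm ahead of the grip point along the tongs' x at the same height; the bearing's centre belongs here. Jaws: shallow V shapes 36 mm long in x (tips 133 mm ahead of the grip point), 16 mm high (8 mm above and below); ends 73 mm apart when open, 60 mm with the pads squeezed to 57 mm
- tongs: the whole tongs, 245 mm long, 0.17 kg, balanced within 15 mm of the grip point, lying flat on the rest's ribs, underside 30 mm above the table. Origin on the underside at the pivot, 95 mm behind and 9 mm below the grip point; same axes
- tongs_left (a joint): how far the tongs' left arm is squeezed, rad: 0 sprung open, 0.10 closed on the bearing, 0.16 stop; the right arm moves alike. Squeezing the red pads takes 8 N to begin, 12 N at the bearing; 30 to 40 N grips it well
- oven_door (a joint): opening angle of the oven door about its upright hinge, rad: 0 shut; a spring-roller catch resists from 0.06 to its crest at 0.03, then pulls the door to 0 and keeps it there. Passing the crest takes about 8 N at the push point; elsewhere the door is light and stays where it is left
- oven_door_push (a point): a clear spot on the outside face of the blue oven door, 185 mm from the hinge axis, 75 mm from the free edge, 196 mm above the table, 27 mm below the door's top; x points into the door (the way to push, square to the face), y to the hinge. Door 260 wide, 205 high, 15 thick; its bar handle stands 50 mm off the face near the free edge, below 150 mm height
- oven_door_hinge (a point): hinge axis of the oven door (vertical) at the push point's height, on the door's inner face; turns with the door, axes as the push point's. The oven (340 x 280 x 230 high, grey, blue front) is fixed at the right of the bench and looks to the robot's left; from above the door turns counter-clockwise as it shuts
- bearing: the bearing; origin at the centre of its underside
- brick_a: sand-coloured firebrick 90 x 90 x 35 mm that carries the bearing, fixed; origin at the centre of its underside
- brick_b: the like firebrick that carries the brass bush, fixed; the bricks change places
- rest: the tongs' rest, fixed: steel base 190 x 120 x 6 mm with two yellow ribs across it, 30 mm high and 10 mm thick, about 60 mm behind and 65 mm ahead of the tongs' grip point, open between; origin under its centre
- bush: flanged brass bush 36 mm in diameter, 24 mm high, standing on the other brick; leave alone
- wrench: steel wrench 190 mm long lying on the bench; leave alone
- socket: steel socket 26 mm in diameter, 38 mm high; leave alone
- spray_can: red can, 64 mm in diameter, 170 mm high; leave alone
- grease_jar: jar 68 mm in diameter, 80 mm high; leave alone
- mug: blue mug 80 mm in diameter, 95 mm high; leave alone
- hammer: hammer lying on the bench at the left; leave alone
Not all that is in view belongs to the job. What is shaped like the brick_a but orange is not meant.

How it is judged:
On the way, in this order (a step that is already met when the one before it is completed fails the run):
1. the oven door is shut and seated on its catch (value of joint oven_door below 0.015 rad), for 0.3 s.
2. the tongs are held by the gripper and lifted off their rest (contact force between the fingers and tongs above 3 N and contact force between tongs and rest below 0.05 N and height (world z) of tongs_grip above 0.048 m), for 0.2 s.
3. the tongs are closed on the bearing (contact force between the fingers and tongs above 3 N and contact force between tongs and bearing above 1.5 N and distance between bearing_center and tongs_jaw below 0.015 m), for 0.2 s.
At the end, for the whole second after the job is handed in: door within 0.015 rad of shut; gripper squeezes the tongs (over 3 N), tongs press the bearing (over 1.5 N), its centre within 15 mm of the jaw centre and over 110 mm above the table (it lay at 46); both within 20 degrees of level, at rest, bearing free of gripper and bricks (all of step 3 and value of joint oven_door below 0.015 rad and height (world z) of bearing_center above 0.11 m and angle between each of bearing_center, tongs_grip's own z axis and vertical below 0.35 rad and contact force between bearing and the arm below 0.2 N and contact force between bearing and the fingers below 0.2 N and contact force between bearing and brick_a below 0.05 N and contact force between bearing and brick_b below 0.05 N and linear speed of bearing below 0.03 m/s and angular speed of bearing below 0.3 rad/s); the arm keeps its last pose, push and grip.
It fails at once if the gripper or arm touches the hot bearing (contact force between bearing and the fingers above 0.5 N or contact force between bearing and the arm above 0.5 N).
It fails at once if the bearing is dropped or knocked off its brick (height (world z) of bearing_center below 0.033 m).
It fails at once if a bystander is moved by more than 20 mm (distance of any of bush, wrench, socket, spray_can, grease_jar, mug, hammer from where it was at the start of the episode above 0.02 m).
It also fails if it takes over 64 s, if anything falls off the work surface, if the arm or the gripper's body presses on something with over 40 N, if the wrist force passes 120 N, or if a joint passes its speed limit or range.

### The arm

A 6-joint arm with a two-finger parallel gripper is mounted at the origin on the work surface. World frame = base frame: x ahead of the robot, y to its left, z up, the work surface at z = 0. Lengths are in m, angles in rad, forces in N, time in s.
With the tool pointing down it reaches from about 0.25 to 0.725 m from the base axis. Payload 4 kg.
Tool frame: the origin (TCP) lies midway between the tips of the shut fingers; the grasp point (between the pads) lies bot.pinch_z behind it (bot.pinch_z is the distance from the TCP to the grasp point, in m); z points along the fingers, y is the direction in which the jaws open and shut (so a half turn about z gives the same grasp; the last joint's range is limited). The gripper opens to 85 mm and grips with 20 to 120 N. Pads are 22 mm wide; open, the fingers measure 114 mm over their backs; the gripper's body (76 mm by 85 mm) begins 54 mm behind the grasp point. The pads swing forward as they close: fully open they stand 13 mm farther back than shut.
Start: joints at [1.286, 0.241, 0.005, 1.335, 0, 1.571], TCP at [0.14, 0.48, 0.208] pointing down, gripper open.
Joint ranges: [-2.72, 2.72], [-1.05, 1.87], [-1.09, 1.28], [-1.99, 2.15], [-1.42, 1.44], [-3.14, 3.14]. Speed limits (rad/s): [2.79, 2.79, 3.14, 3.14, 3.14, 3.14].

### API

Orientations are given as a unit quaternion [x, y, z, w].
In Python, from workcell import bot gives the robot as it stands. The module is installed in compiled form; this text tells all that it offers.
- The arm moves only by the tool move_arm, never from a script. Its argument "series" is a list that holds one entry, the list of rows, each a list of 7 numbers: the shift along the world's x, y, z in cm, then the turn, a rotation vector about the world's x, y, z in degrees, then the opening, from 0 (shut) to 1 (fully open). A call has exactly 5 rows; each row shifts and turns the pose as measured when the row begins; what a row does not reach is not made up. A row lasts 1/10 s, in which the tool goes at most 50 mm and 8.59 degrees, less where a joint would pass 70% of its speed; a pose out of reach is approached as far as the arm can. A call with a gripper value outside its range is refused whole. The fingers move at their own pace and stop on an object; the grip force is fixed at half the most. Time passes only in rows, so rows that do not move let the fingers close, or fill a call up. It gives the time, the measured TCP pose, the force and the opening at its end, in the units of the state.
- bot.get_obs(): the state, without advancing time (a new reading comes with each control period).
- bot.camera(name): name is "side" or "top"; returns (picture, depth): 420x560x3 uint8, red, green, blue; 420x560 float32, m along the optical axis (not along the pixel's ray), 0 where there is no reading.
- bot.camera_info(name): a dict with "vfov" (degrees; the focal length in pixels is half the picture's height over the tangent of half this angle, whatever the lens; pixels are square), "cx", "cy" (the principal point, pixels), "cam_to_world" (4x4, takes a point from camera to world coordinates). Camera axes: x right, y down, z forward; pixel columns grow to the right and rows downward; lengths in m; the calibration is good to about 2 mm. A picture is of the moment at which its call begins. camera_info takes no time and is no camera call.
- bot.job_done(): hands the job in, once; it reports no verdict.
Trained networks look in the newest picture that a camera, given by its name, has taken for a name from the list of things; names that differ only in an ending like _2 or _b are one class to them, and where a whole thing is asked for, a point or a joint stands for the part that bears it (a point fixed in the world has none). Each returns a list of dicts, best first, with "confidence" (0 to 1); they miss things now and then, are a little off and sometimes report something else, mostly with a low value. They report only what shows in the picture. A call takes as long as a camera call. They do not tell look-alikes from the thing itself.
- bot.find_in(camera, target): "at" ([x, y, z] in m, in world coordinates, good to about 4 mm: the middle of the surface that is visible of it).
The state is a dict: "clock": time; "joint_pos": joint angles; "joint_vel": joint speeds; "tau": joint torques, N m; "eef_pos": TCP position; "tool_rot": TCP orientation; "ft_force": force on the tool from outside, world axes, zero at the start; "ft_torque": the same for the moment, N m; "grip_width": finger opening in m.
Only numpy, scipy, OpenCV 4.12 (cv2) and the standard library are available. Lean on these libraries where they do the work, as an engineer would, in place of code of your own. Each camera call takes 0.05 s, during which the arm holds its last target.

## Working session

There is one attempt and no reset: what is moved stays moved. The work goes in short steps, Python scripts to look and compute and a tool call to move; the robot and the scene stay as the last step left them, time stands still between calls to the robot, and variables do not carry over. Pictures are saved under pics/ and viewed, and the job is handed in when it is done.

Besides the shell and the picture viewer there is one more tool, called after ">>>" by a JSON object that holds its "method" and its "body". move_arm: Moves the arm, as the interface text tells. Its arguments: {"type":"object","properties":{"series":{"type":"array","items":{"type":"array","items":{"type":"array","items":{"type":"number"}}}}},"required":["series"]}

```bash
mkdir -p pics; cat > h.py <<'E'
from workcell import bot
import numpy as np, cv2
def K(n):
    i=bot.camera_info(n); return 210/np.tan(np.radians(i['vfov'])/2),i['cx'],i['cy'],np.array(i['cam_to_world'])
def pts(n,d):
    f,cx,cy,T=K(n); v,u=np.mgrid[0:420,0:560]
    P=np.stack([(u-cx)/f*d,(v-cy)/f*d,d],-1)
    return P@T[:3,:3].T+T[:3,3]
def shot(n,name):
    p,d=bot.camera(n); cv2.imwrite(f'pics/{name}.png',cv2.cvtColor(p,cv2.COLOR_RGB2BGR)); np.savez(f'{name}.npz',p=p,d=d,P=pts(n,d)); return p,d
E
python3 - <<'E'
from h import *
np.set_printoptions(precision=4,suppress=True)
for n in('top','side'):
    shot(n,n+'0'); print(K(n))
    for t in ['bearing_center','tongs_grip','tongs_jaw','oven_door_push','oven_door_hinge','brick_a','bush','rest','tongs']:
        print(n,t,[(np.round(r['at'],3),round(r['confidence'],2)) for r in bot.find_in(n,t)])
print(bot.get_obs(),bot.pinch_z)
E
```

```text
(np.float64(468.6674326742382), 281.88743612773055, 217.24212121384645, array([[-0.0241, -0.9923,  0.1219,  0.2903],
       [-0.9996,  0.0254,  0.0087,  0.0982],
       [-0.0118, -0.1216, -0.9925,  1.5845],
       [ 0.    ,  0.    ,  0.    ,  1.    ]]))
top bearing_center []
top tongs_grip []
top tongs_jaw [(array([0.476, 0.322, 0.046]), 0.84)]
top oven_door_push [(array([ 0.557, -0.284,  0.186]), 0.94)]
top oven_door_hinge [(array([ 0.556, -0.28 ,  0.188]), 0.82), (array([0.487, 0.374, 0.047]), 0.61)]
top brick_a [(array([0.287, 0.203, 0.032]), 0.97), (array([ 0.483, -0.107,  0.034]), 0.95), (array([0.158, 0.298, 0.036]), 0.84), (array([0.624, 0.122, 0.035]), 0.72), (array([ 0.622, -0.026,  0.039]), 0.62), (array([0.625, 0.142, 0.056]), 0.3)]
top bush [(array([ 0.367, -0.143,  0.037]), 0.61)]
top rest [(array([0.485, 0.338, 0.003]), 0.9), (array([0.477, 0.326, 0.04 ]), 0.63)]
top tongs [(array([0.478, 0.323, 0.047]), 0.79)]
(np.float64(406.83175643952296), 281.60528139086387, 206.6718797960842, array([[ 0.9856, -0.138 ,  0.0978,  0.3661],
       [-0.1682, -0.7374,  0.6542, -0.6862],
[... 637 characters left out ...]
array([0.287, 0.191, 0.034]), 0.64)]
side bush [(array([ 0.629, -0.05 ,  0.059]), 0.5)]
side rest [(array([0.49 , 0.313, 0.001]), 0.63)]
side tongs [(array([0.488, 0.321, 0.04 ]), 0.76), (array([0.624, 0.112, 0.034]), 0.27)]
{'clock': 1.0, 'joint_pos': array([ 1.286 ,  0.2406,  0.005 ,  1.3352, -0.    ,  1.5708]), 'joint_vel': array([-0.0001,  0.0006,  0.0008, -0.0016, -0.0004, -0.0003]), 'tau': array([  0.001 , -37.2215,  25.2696,   0.0012,  -0.0001,  -0.    ]), 'eef_pos': array([0.1405, 0.4799, 0.2076]), 'tool_rot': array([0.1419, 0.9899, 0.    , 0.    ]), 'ft_force': array([ 0.2326,  0.1717, -0.5136]), 'ft_torque': array([0.0134, 0.0103, 0.0121]), 'grip_width': 0.08524111032881362} 0.0187
```

View pics/top0.png

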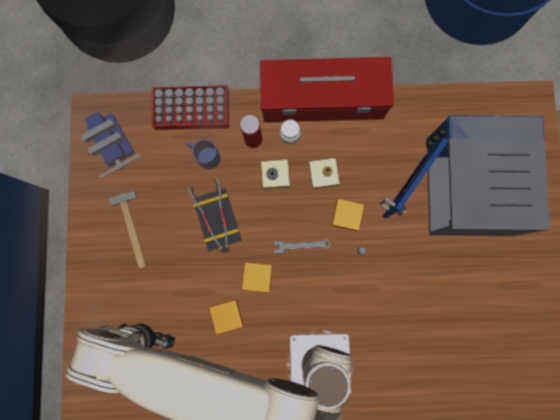

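View pics/side0.png

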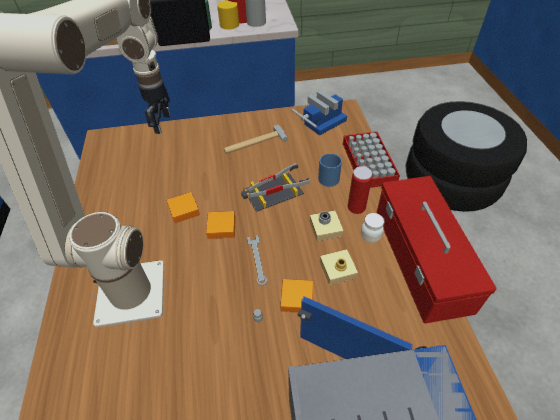

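The bearing (grey disc, dark bore) is on the sand brick at top-view px (275,173) and side-view (326,222). The brass bush is on the sand brick at (324,172). The orange bricks at (348,214), (257,277) and (226,317) are decoys. The tongs are at (215,215), and the door runs from the hinge at (440,130) to the free edge at (390,210). I'll enlarge these areas to confirm.

```bash
python3 - <<'E'
import cv2,numpy as np
t=cv2.imread('pics/top0.png'); s=cv2.imread('pics/side0.png')
r=lambda i,x0,y0,x1,y1,w,h:cv2.resize(i[y0:y1,x0:x1],(w,h),interpolation=cv2.INTER_CUBIC)
a=np.hstack([r(t,180,170,255,260,400,480)[:300*2],r(t,255,150,345,190+68,400,480)])
cv2.imwrite('pics/c1.png',a)
b=np.hstack([r(t,370,115,460,223,400,480),r(s,235,155,315,251,400,480)])
cv2.imwrite('pics/c2.png',b)
E
```

```text
(no output)
```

View pics/c1.png

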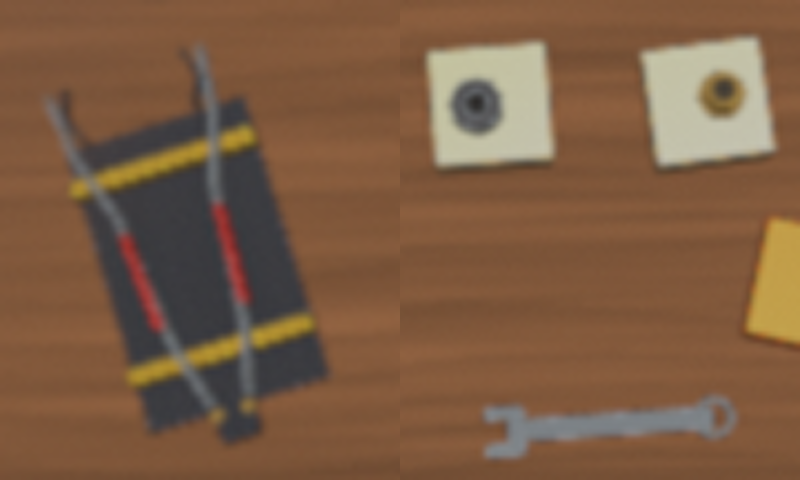

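View pics/c2.png

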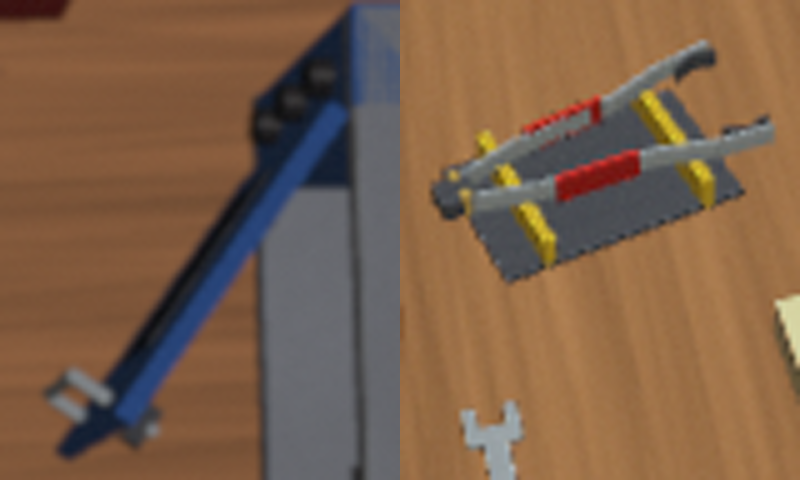

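```bash
python3 - <<'E'
from h import *
np.set_printoptions(precision=4,suppress=True)
for n in('top0','side0'):
    z=np.load(n+'.npz');p=z['p'].astype(int);P=z['P'];d=z['d']
    hsv=cv2.cvtColor(z['p'],cv2.COLOR_RGB2HSV).astype(int)
    reg=lambda x0,x1,y0,y1:(P[...,0]>x0)&(P[...,0]<x1)&(P[...,1]>y0)&(P[...,1]<y1)&(d>0)
    red=(p[...,0]>120)&(p[...,1]<70)&(p[...,2]<80)&reg(.3,.6,.2,.45)
    k,lab=cv2.connectedComponents(red.astype(np.uint8))
    for i in range(1,k):
        m=lab==i
        if m.sum()>5: 
            q=P[m]; print(n,'red',m.sum(),np.median(q,0),q.min(0),q.max(0))
    yl=(p[...,0]>150)&(p[...,1]>120)&(p[...,2]<90)&reg(.35,.6,.2,.45)
    k,lab=cv2.connectedComponents(yl.astype(np.uint8))
    for i in range(1,k):
        m=lab==i
        if m.sum()>5:
            q=P[m]; print(n,'yel',m.sum(),q.mean(0),q.min(0),q.max(0))
    # bearing & brick
    m=reg(.55,.7,.05,.18)&(P[...,2]>.025)&(P[...,2]<.07)
    sand=m&(p.min(-1)>150); dk=m&(P[...,2]>.045)
    q=P[m&(P[...,2]>.03)]
    print(n,'brick',np.c_[q.min(0),q.max(0)].T, cv2.minAreaRect(q[:,:2].astype(np.float32)))
    q=P[dk]; print(n,'bear',len(q),q.mean(0),cv2.minEnclosingCircle(q[:,:2].astype(np.float32)), np.median(q,0))
    # door
    m=reg(.35,.75,-.45,-.15)&(P[...,2]>.215)&(P[...,2]<.228)&(hsv[...,0]>100)&(hsv[...,0]<130)&(hsv[...,1]>100)
    q=P[m]; print(n,'door',len(q),q.min(0),q.max(0),cv2.minAreaRect(q[:,:2].astype(np.float32)))
E
```

```text
top0 red 36 [0.488  0.3089 0.0475] [0.4576 0.2997 0.0078] [0.5162 0.3163 0.058 ]
top0 red 32 [0.4703 0.3632 0.0495] [0.4389 0.3523 0.0349] [0.4957 0.3725 0.0583]
top0 yel 14 [0.5595 0.3047 0.032 ] [0.5541 0.2975 0.0235] [0.5646 0.3126 0.0355]
top0 yel 48 [0.5441 0.3588 0.0286] [0.5326 0.3252 0.0219] [0.5556 0.3924 0.0353]
top0 yel 23 [0.4367 0.2805 0.031 ] [0.4296 0.2626 0.0252] [0.4422 0.2967 0.0382]
top0 yel 24 [0.4253 0.3196 0.0299] [0.4201 0.3057 0.0221] [0.4332 0.3374 0.0404]
top0 yel 20 [0.4135 0.3581 0.0308] [0.4079 0.3404 0.023 ] [0.4183 0.3729 0.0456]
top0 brick [[0.5836 0.0879 0.0301]
 [0.6761 0.1786 0.0648]] ((0.6299185156822205, 0.13329198956489563), (0.09028099477291107, 0.08961902558803558), 2.9055817127227783)
top0 bear 119 [0.6254 0.1428 0.0562] ((0.6280429363250732, 0.13631105422973633), 0.030782127752900124) [0.6256 0.1439 0.0566]
top0 door 422 [ 0.4699 -0.3971  0.2152] [ 0.7432 -0.2216  0.228 ] ((0.6013782024383545, -0.3212587237358093), (0.030824825167655945, 0.31931549310684204), 56.60012435913086)
side0 red 20 [0.4742 0.3619 0.0483] [0.4458 0.3514 0.0429] [0.499
[... 715 characters left out ...]
64 -0.0001] [ 0.5523  0.2003 -0.0059] [0.5653 0.2877 0.0058]
side0 yel 14 [ 0.5401  0.2606 -0.0011] [ 0.5371  0.2353 -0.0055] [0.5439 0.2785 0.003 ]
side0 yel 54 [ 0.4492  0.2297 -0.0007] [ 0.4415  0.2005 -0.007 ] [0.4567 0.2602 0.0044]
side0 brick [[0.589  0.0845 0.0301]
 [0.6808 0.1792 0.0617]] ((0.6346265077590942, 0.1317795068025589), (0.09053786098957062, 0.09250855445861816), 2.8289554119110107)
side0 bear 111 [0.6304 0.1391 0.0559] ((0.6318088173866272, 0.14094498753547668), 0.021987730637192726) [0.6301 0.1378 0.0564]
side0 door 848 [ 0.4757 -0.4489  0.215 ] [ 0.7487 -0.2264  0.228 ] ((0.6060717105865479, -0.3504714369773865), (0.07382911443710327, 0.34653931856155396), 56.720703125)
```

```bash
python3 - <<'E'
from h import *
np.set_printoptions(precision=4,suppress=True)
for n in('top0','side0'):
    z=np.load(n+'.npz');p=z['p'].astype(int);P=z['P'];d=z['d']
    hsv=cv2.cvtColor(z['p'],cv2.COLOR_RGB2HSV).astype(int)
    m=(P[...,0]>.45)&(P[...,0]<.64)&(P[...,1]>-.36)&(P[...,1]<-.2)&(P[...,2]>.21)&(P[...,2]<.235)&(d>0)&(hsv[...,0]>100)&(hsv[...,0]<130)&(hsv[...,1]>90)
    q=P[m];c=q[:,:2].mean(0);u=np.linalg.svd(q[:,:2]-c,full_matrices=False)[2]
    a=(q[:,:2]-c)@u[0];b=(q[:,:2]-c)@u[1]
    print(n,len(q),c,u,'z',np.median(q[:,2]),a.min(),a.max(),b.min(),b.max(),b.std(),np.degrees(np.arctan2(u[0,1],-u[0,0])))
    m=(P[...,0]>.4)&(P[...,0]<.8)&(P[...,1]>-.7)&(P[...,1]<-.25)&(P[...,2]>.2)&(P[...,2]<.24)&(hsv[...,1]<70)
    q=P[m];print('oven',np.percentile(q,[1,99],axis=0),np.median(q[:,2]), cv2.minAreaRect(q[:,:2].astype(np.float32)))
E
```

```text
top0 366 [ 0.5557 -0.2881] [[-0.7977  0.603 ]
 [-0.603  -0.7977]] z 0.22280352935314507 -0.10633050085739999 0.10519583501281819 -0.007183634691841102 0.0083955877770167 0.00436048130003033 37.086603269783424
oven [[ 0.4064 -0.6624  0.2176]
 [ 0.7413 -0.3842  0.2368]] 0.23012165996442824 ((0.5779924392700195, -0.46260643005371094), (0.41339007019996643, 0.3407105505466461), 87.95277404785156)
side0 711 [ 0.5618 -0.2946] [[ 0.7984 -0.6021]
 [-0.6021 -0.7984]] z 0.22195977624736318 -0.10612830908194976 0.09973115125365703 -0.01027608788739205 0.0067097208195095615 0.004365326079958112 -142.98006217612604
oven [[ 0.4161 -0.5275  0.2258]
 [ 0.7438 -0.386   0.2333]] 0.22982419860641135 ((0.5939581394195557, -0.39123526215553284), (0.24216467142105103, 0.35451608896255493), 80.09431457519531)
```

The door is open about 37°. The push point is near (0.536,-0.264) and the hinge near (0.675,-0.388). I'll go over to the door first with the fingers shut.

>>> {"method": "move_arm", "body": {"series": [[[1.5,-2,3.5,0,0,0,0],[1.5,-2,3.5,0,0,0,0],[2.5,-4,1,0,0,0,0],[2.5,-4,1,0,0,0,0],[2.5,-4,0,0,0,0,0]]]}}

```text
clock: 1.5
eef_pos: [0.2459, 0.3184, 0.2988]
tool_rot: [0.136, 0.991, -0.001, 0.001]
ft_force: [1.1, 0.7, -0.4]
grip_width: 0.0127
```

>>> {"method": "move_arm", "body": {"series": [[[2.5,-4,0,0,0,0,0],[2.5,-4,0,0,0,0,0],[2.5,-4,0,0,0,0,0],[2.5,-4,0,0,0,0,0],[2.5,-4,0,0,0,0,0]]]}}

```text
clock: 2.0
eef_pos: [0.3744, 0.1104, 0.3011]
tool_rot: [0.135, 0.991, 0.002, 0.004]
ft_force: [-0.0, 1.3, 0.4]
grip_width: 0.0002
```

>>> {"method": "move_arm", "body": {"series": [[[2.5,-4,0,0,0,0,0],[2.5,-4,0,0,0,0,0],[2.5,-4,0,0,0,0,0],[2.5,-4,0,0,0,0,0],[2.5,-4,0,0,0,0,0]]]}}

```text
clock: 2.5
eef_pos: [0.503, -0.0997, 0.3027]
tool_rot: [0.136, 0.991, 0.003, 0.006]
ft_force: [0.7, 0.5, 0.0]
grip_width: 0.0001
```

>>> {"method": "move_arm", "body": {"series": [[[2.5,-3.5,0,0,0,0,0],[2.5,-3.5,0,0,0,0,0],[1.5,-3,0,0,0,0,0],[0.5,-1,-2,0,0,0,0],[0,0,-3,0,0,0,0]]]}}

```text
clock: 3.0
eef_pos: [0.5798, -0.2229, 0.2531]
tool_rot: [0.14, 0.99, 0.001, 0.011]
ft_force: [1.2, 1.1, 0.1]
grip_width: 0.0001
```

>>> {"method": "move_arm", "body": {"series": [[[0,0,-3,0,0,0,0],[0,0,-2.5,0,0,0,0],[0,0,-1.2,0,0,0,0],[0,0,0,0,0,0,0],[0,0,0,0,0,0,0]]]}}

```text
clock: 3.5
eef_pos: [0.577, -0.2238, 0.1772]
tool_rot: [0.141, 0.99, 0.002, 0.006]
ft_force: [0.2, 0.2, 0.7]
grip_width: -0.0003
```

```bash
python3 - <<'E'
from h import *
shot('side','s1'); shot('top','t1')
i=cv2.imread('pics/s1.png')[220:420,230:470];j=cv2.imread('pics/t1.png')[90:250,330:522]
cv2.imwrite('pics/d1.png',np.hstack([cv2.resize(i,(400,333)),cv2.resize(j,(400,333))])); print(bot.get_obs()['joint_pos'])
E
```

```text
[-0.3737427   0.4830073   0.27993464  1.35544285  0.00734155 -0.09000003]
```

View pics/d1.png

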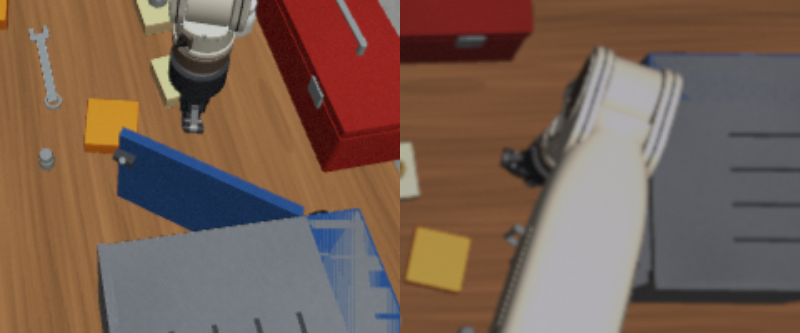

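>>> {"method": "move_arm", "body": {"series": [[[-1.2,-1.5,0,0,0,0,0],[-1.2,-1.5,0,0,0,0,0],[-1.2,-1.5,0,0,0,0,0],[-1.2,-1.5,0,0,0,0,0],[-1.1,-1.5,0,0,0,0,0]]]}}

```text
clock: 4.1
eef_pos: [0.5229, -0.2991, 0.185]
tool_rot: [0.138, 0.99, 0.001, 0.014]
ft_force: [1.2, -0.2, 0.4]
grip_width: -0.0003
```

>>> {"method": "move_arm", "body": {"series": [[[-0.8,-1.0,0,0,0,0,0],[-0.7,-1.0,0,0,0,0,0],[-0.4,-0.8,0,0,0,0,0],[0,-0.5,0,0,0,0,0],[0,0,0,0,0,0,0]]]}}

```text
clock: 4.6
eef_pos: [0.504, -0.3364, 0.1893]
tool_rot: [0.139, 0.99, -0.0, 0.017]
ft_force: [0.6, 0.7, -0.1]
grip_width: 0.0001
```

```bash
python3 - <<'E'
from h import *
shot('side','s2'); print(bot.get_obs()['ft_force'])
i=cv2.imread('pics/s2.png')[200:420,230:500]
cv2.imwrite('pics/d2.png',cv2.resize(i,(675,550)))
E
```

```text
[0.49912146 0.68757242 0.26758567]
```

View pics/d2.png

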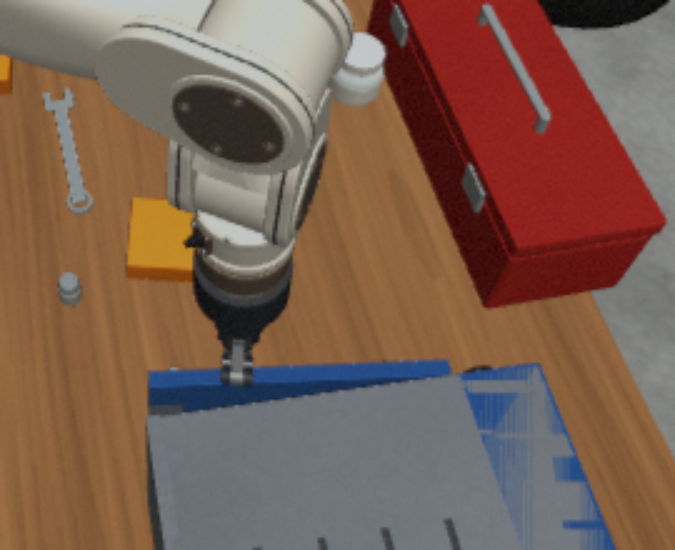

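The fingers are on the door face at (237,370) in the crop, and only a narrow wedge is still open. Next I push slowly over the catch.

>>> {"method": "move_arm", "body": {"series": [[[0,-0.4,-0.4,0,0,0,0],[0,-0.5,-0.4,0,0,0,0],[0,-0.5,0,0,0,0,0],[0,-0.5,0,0,0,0,0],[0,-0.5,0,0,0,0,0]]]}}

```text
clock: 5.15
eef_pos: [0.5047, -0.3447, 0.1811]
tool_rot: [0.133, 0.991, 0.015, 0.015]
ft_force: [-2.3, 13.5, 7.1]
grip_width: -0.0001
```

>>> {"method": "move_arm", "body": {"series": [[[0,-0.4,0,0,0,0,0],[0,-0.5,0,0,0,0,0],[0,-0.5,0,0,0,0,0],[0,-0.5,0,0,0,0,0],[0,-0.5,0,0,0,0,0]]]}}

```text
clock: 5.65
eef_pos: [0.5043, -0.3428, 0.1819]
tool_rot: [0.125, 0.991, 0.038, 0.01]
ft_force: [-1.8, 13.3, 6.5]
grip_width: 0.0002
```

```bash
python3 - <<'E'
from h import *
shot('side','s3'); print(bot.get_obs()['ft_force'])
i=cv2.imread('pics/s3.png')[200:420,230:500]
cv2.imwrite('pics/d3.png',cv2.resize(i,(675,550)))
E
```

```text
[-1.45015935 14.74372394  8.33751439]
```

View pics/d3.png

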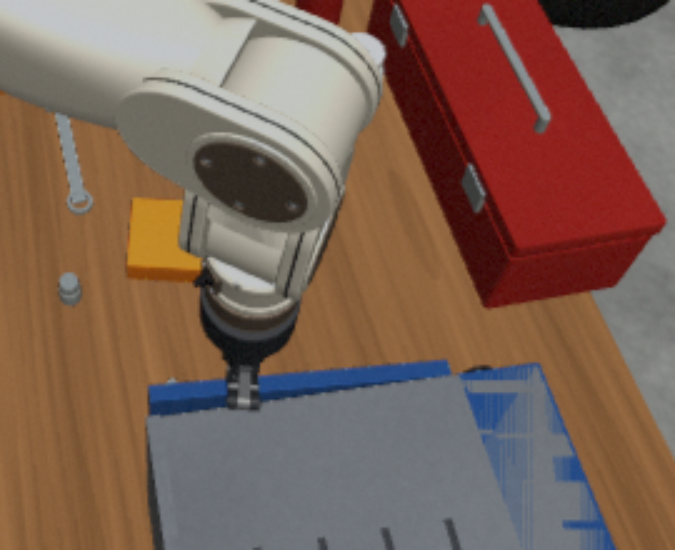

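```bash
python3 - <<'E'
from h import *
np.set_printoptions(precision=4,suppress=True)
for n in('s2','s3'):
    z=np.load(n+'.npz');P=z['P'];d=z['d']
    hsv=cv2.cvtColor(z['p'],cv2.COLOR_RGB2HSV).astype(int)
    m=(P[...,0]>.4)&(P[...,0]<.67)&(P[...,1]>-.42)&(P[...,1]<-.3)&(P[...,2]>.212)&(P[...,2]<.23)&(d>0)&(hsv[...,0]>100)&(hsv[...,0]<130)&(hsv[...,1]>90)
    q=P[m]
    for x in np.arange(.41,.67,.03):
        k=q[abs(q[:,0]-x)<.015]
        if len(k)>4: print(n,x,len(k),np.percentile(k[:,1],[5,95]))
    l=cv2.fitLine(q[:,:2].astype(np.float32),cv2.DIST_HUBER,0,.01,.01).ravel();print(np.degrees(np.arctan2(l[1],l[0])),l)
    z3=P[...,2]
    m=(P[...,0]>.42)&(P[...,0]<.72)&(z3>.225)&(z3<.235)&(P[...,1]<-.3)&(P[...,1]>-.5)&(hsv[...,1]<70)
    q=P[m]
    for x in np.arange(.45,.72,.05):
        k=q[abs(q[:,0]-x)<.01]; print('oven front',x,np.percentile(k[:,1],98) if len(k) else None)
E
python3 - <<'E'
import cv2
i=cv2.imread('pics/s3.png')[330:390,280:440]
cv2.imwrite('pics/d3b.png',cv2.resize(i,(800,300),interpolation=cv2.INTER_CUBIC))
E
```

```text
s2 0.43999999999999995 113 [-0.3576 -0.3444]
s2 0.4699999999999999 112 [-0.3617 -0.3478]
s2 0.4999999999999999 24 [-0.3678 -0.3555]
s2 0.5299999999999998 114 [-0.37   -0.3564]
s2 0.5599999999999998 119 [-0.3743 -0.36  ]
s2 0.5899999999999999 111 [-0.3779 -0.3643]
s2 0.6199999999999998 116 [-0.3823 -0.368 ]
s2 0.6499999999999997 103 [-0.3859 -0.3728]
-7.556355 [ 0.9913 -0.1315  0.5511 -0.3667]
oven front 0.45 -0.3853837320033994
oven front 0.5 -0.38742661057802746
oven front 0.55 -0.3896081608178999
oven front 0.6 -0.3908541477831545
oven front 0.6499999999999999 -0.3927028427364741
oven front 0.7 -0.40201387538681027
s3 0.41 8 [-0.3661 -0.3565]
s3 0.43999999999999995 118 [-0.3685 -0.3548]
s3 0.4699999999999999 117 [-0.3717 -0.3585]
s3 0.4999999999999999 11 [-0.3717 -0.3608]
s3 0.5299999999999998 114 [-0.3769 -0.3638]
s3 0.5599999999999998 115 [-0.3793 -0.3659]
s3 0.5899999999999999 114 [-0.3818 -0.3686]
s3 0.6199999999999998 105 [-0.3842 -0.3713]
s3 0.6499999999999997 91 [-0.3865 -0.3739]
-4.9462476 [ 0.9963 -0.0862  0.5473 -0.3722]
oven front 0.45 -0.38559743789232775
oven front 0.5 -0.3917991636087092
oven front 0.55 -0.38928753744669403
oven front 0.6 -0.39114619397222444
oven front 0.6499999999999999 -0.39321721997271203
oven front 0.7 -0.40127149625395536
```

View pics/d3b.png

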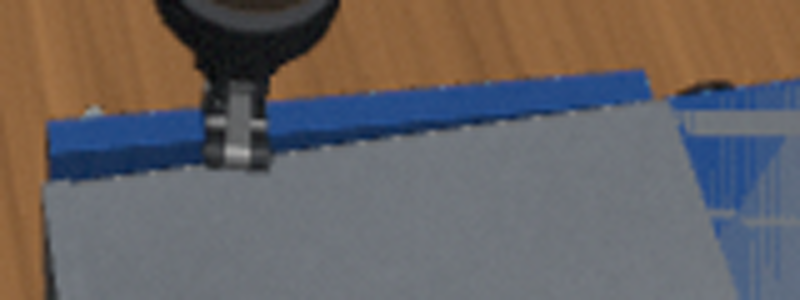

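```bash
python3 - <<'E'
from h import *
np.set_printoptions(precision=3,suppress=True)
for n in ('s2','s3'):
    P=np.load(n+'.npz')['P']
    for v in range(338,368,2): print(n,v,P[v,327],P[v,323])
print(bot.get_obs())
E
```

```text
s2 338 [ 0.495 -0.373  0.321] [ 0.487 -0.371  0.319]
s2 340 [ 0.502 -0.357  0.27 ] [ 0.487 -0.374  0.316]
s2 342 [ 0.501 -0.36   0.269] [ 0.486 -0.377  0.313]
s2 344 [ 0.495 -0.377  0.301] [ 0.485 -0.38   0.313]
s2 346 [ 0.495 -0.38   0.297] [ 0.485 -0.383  0.31 ]
s2 348 [ 0.493 -0.386  0.304] [ 0.484 -0.386  0.308]
s2 350 [ 0.491 -0.392  0.309] [ 0.484 -0.389  0.305]
s2 352 [ 0.491 -0.394  0.305] [ 0.483 -0.393  0.306]
s2 354 [ 0.504 -0.365  0.215] [ 0.495 -0.365  0.219]
s2 356 [ 0.504 -0.365  0.206] [ 0.496 -0.364  0.207]
s2 358 [ 0.505 -0.366  0.196] [ 0.497 -0.364  0.194]
s2 360 [ 0.506 -0.365  0.182] [ 0.497 -0.365  0.184]
s2 362 [ 0.498 -0.386  0.229] [ 0.49  -0.384  0.227]
s2 364 [ 0.497 -0.389  0.227] [ 0.488 -0.389  0.229]
s2 366 [ 0.495 -0.394  0.23 ] [ 0.487 -0.393  0.23 ]
s3 338 [ 0.487 -0.391  0.363] [ 0.482 -0.386  0.355]
s3 340 [ 0.488 -0.39   0.352] [ 0.482 -0.385  0.344]
s3 342 [ 0.489 -0.389  0.341] [ 0.483 -0.386  0.336]
s3 344 [ 0.49  -0.389  0.33 ] [ 0.484 -0.384  0.321]
s3 346 [ 0.492 -0.385  0.312] [ 0.484 -0.386  0.317]
s3 348 [ 0.492 -0.387  0.306] [ 0.484 -0
[... 233 characters left out ...]
 0.489 -0.403  0.299] [ 0.482 -0.4    0.293]
s3 360 [ 0.488 -0.406  0.295] [ 0.481 -0.404  0.294]
s3 362 [ 0.488 -0.409  0.294] [ 0.48  -0.408  0.294]
s3 364 [ 0.496 -0.391  0.232] [ 0.488 -0.389  0.23 ]
s3 366 [ 0.495 -0.395  0.233] [ 0.487 -0.393  0.231]
{'clock': 5.7, 'joint_pos': array([-0.638,  0.49 ,  0.299,  1.4  ,  0.076, -0.388]), 'joint_vel': array([ 0.005, -0.008, -0.009, -0.01 , -0.009,  0.012]), 'tau': array([ -6.35 , -44.548,  26.846,  -3.659,  -2.766,  -0.018]), 'eef_pos': array([ 0.504, -0.343,  0.182]), 'tool_rot': array([0.125, 0.991, 0.038, 0.01 ]), 'ft_force': array([-1.45 , 14.744,  8.338]), 'ft_torque': array([2.784, 0.302, 0.116]), 'grip_width': 0.00019995656705200558}
```

The door is about 0.05 rad off shut, riding up the catch. The tool has tilted, with its top leaning toward the oven. I'll back off, tilt it so the tip leads, and push again.

>>> {"method": "move_arm", "body": {"series": [[[0,1.0,0,-4,1,0,0],[0,1.0,0,-5,1,0,0],[0,0,0,-4,0,0,0],[0,0,0,0,0,0,0],[0,0,0,0,0,0,0]]]}}

```text
clock: 6.2
eef_pos: [0.5047, -0.3217, 0.1797]
tool_rot: [0.124, 0.989, -0.079, 0.005]
ft_force: [0.5, 0.5, -0.4]
grip_width: -0.0001
```

>>> {"method": "move_arm", "body": {"series": [[[0,-1.0,0,0,0,0,0],[0,-1.2,0,0,0,0,0],[0,-1.2,0,-1,0,0,0],[0,-1.2,0,-1,0,0,0],[0,-1.2,0,-1,0,0,0]]]}}

```text
clock: 6.7
eef_pos: [0.5035, -0.3624, 0.1786]
tool_rot: [0.118, 0.99, -0.079, 0.006]
ft_force: [-5.9, 54.0, 28.2]
grip_width: 0.0001
```

>>> {"method": "move_arm", "body": {"series": [[[0,0.3,0,0,0,0,0],[0,1.5,0,0,0,0,0],[0,3,0,2,0,0,0],[0,3,1,4,0,0,0],[0,2,2,4,0,0,0]]]}}

```text
clock: 7.2
eef_pos: [0.501, -0.2632, 0.2064]
tool_rot: [0.121, 0.993, 0.012, -0.007]
ft_force: [0.0, -0.9, -0.7]
grip_width: -0.0001
```

```bash
cat > door.py <<'E'
from h import *
import sys
n=sys.argv[1]; shot('side',n)
z=np.load(n+'.npz');P=z['P'];d=z['d']
hsv=cv2.cvtColor(z['p'],cv2.COLOR_RGB2HSV).astype(int)
m=(P[...,0]>.4)&(P[...,0]<.67)&(P[...,1]>-.42)&(P[...,1]<-.3)&(P[...,2]>.212)&(P[...,2]<.23)&(d>0)&(hsv[...,0]>100)&(hsv[...,0]<130)&(hsv[...,1]>90)
q=P[m];l=cv2.fitLine(q[:,:2].astype(np.float32),cv2.DIST_HUBER,0,.01,.01).ravel();print('door',np.degrees(np.arctan2(l[1],l[0])),l)
E
python3 door.py s4; python3 -c "
import cv2
i=cv2.imread('pics/s4.png')[220:420,230:470];cv2.imwrite('pics/d4.png',cv2.resize(i,(600,500)))"
```

```text
door -1.9693542 [ 0.9994094  -0.03436495  0.5576922  -0.37810412]
```

View pics/d4.png

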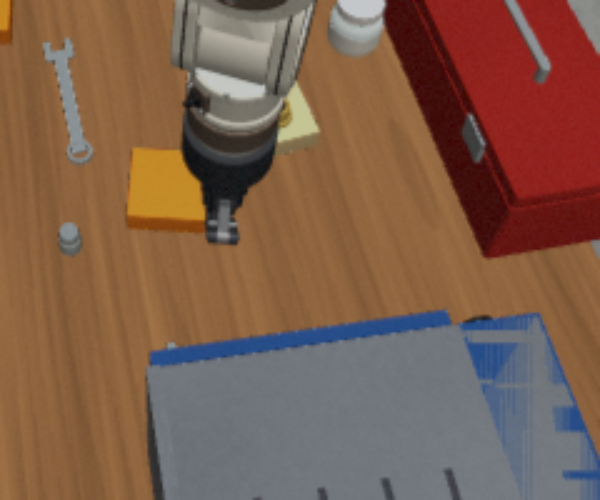

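The door now runs parallel to the oven front (-2.0° against about -2.2°), so it is seated. Now I go to the tongs.

>>> {"method": "move_arm", "body": {"series": [[[0,4,2,-0.5,0,2.5,0],[0,4.6,1.5,-0.5,0,2.5,0],[0,4.6,0,-0.5,-0.5,2.5,0],[0,4.6,0,0,0,2.5,0],[0,4.6,0,0,0,2.5,0.5]]]}}

```text
clock: 7.75
eef_pos: [0.5054, -0.0475, 0.2448]
tool_rot: [0.02, 1.0, -0.008, 0.005]
ft_force: [0.3, 0.4, 0.1]
grip_width: 0.0137
```

>>> {"method": "move_arm", "body": {"series": [[[0,4.6,0,0,0,2.5,1],[0,4.6,0,0,0,2.5,1],[0,4.6,0,0,0,2.5,1],[-0.5,4.6,0,0,0,2.5,1],[-0.5,4.6,0,0,0,2.5,1]]]}}

```text
clock: 8.25
eef_pos: [0.5, 0.185, 0.243]
tool_rot: [-0.089, 0.996, -0.011, 0.012]
ft_force: [2.1, 0.9, 1.2]
grip_width: 0.0846
```

>>> {"method": "move_arm", "body": {"series": [[[0,4.6,0,0,0,2.5,1],[0,4,0,0,0,2.5,1],[0,3,0,0,0,0,1],[0,0,0,0,0,0,1],[0,0,0,0,0,0,1]]]}}

```text
clock: 8.75
eef_pos: [0.5045, 0.3078, 0.2392]
tool_rot: [-0.135, 0.991, -0.014, 0.017]
ft_force: [0.2, 0.3, -0.0]
grip_width: 0.0854
```

```bash
python3 door.py s5; python3 - <<'E'
from h import *
i=cv2.imread('pics/s5.png')[100:240,180:350];cv2.imwrite('pics/d5.png',cv2.resize(i,(680,560)));
o=bot.get_obs()
from scipy.spatial.transform import Rotation as R
print(np.round(o['joint_pos'],3),o['eef_pos']);print(R.from_quat(o['tool_rot']).as_matrix().round(3))
E
```

```text
door -2.1258478 [ 0.99931175 -0.03709453  0.54479194 -0.37758783]
[ 0.569  0.4    0.308  1.46  -0.039  0.299] [0.50443427 0.30755655 0.23909246]
[[-0.963 -0.266  0.037]
 [-0.267  0.964 -0.022]
 [-0.03  -0.031 -0.999]]
```

View pics/d5.png

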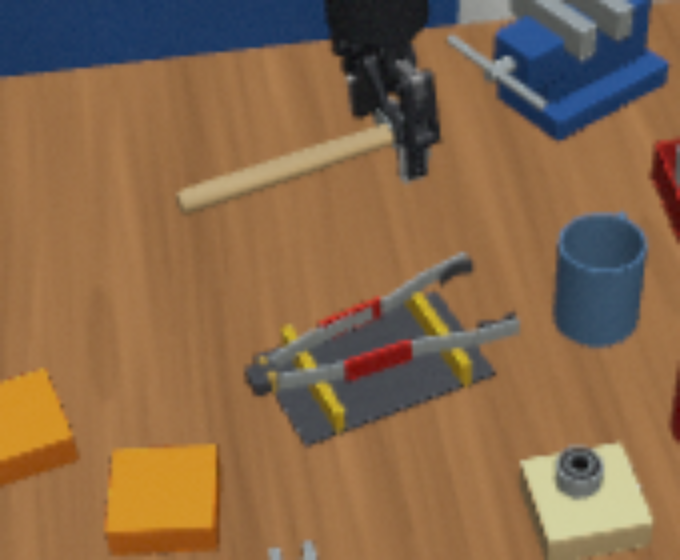

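>>> {"method": "move_arm", "body": {"series": [[[-1.2,1.4,-2,0.6,1,0.5,1],[-1.2,1.4,-3,0.6,1,0.4,1],[0,0,-4,0,0,0,1],[0,0,-3,0,0,0,1],[0,0,0,0,0,0,1]]]}}

```text
clock: 9.3
eef_pos: [0.4848, 0.3278, 0.118]
tool_rot: [-0.136, 0.991, -0.001, 0.005]
ft_force: [0.2, -1.4, -0.1]
grip_width: 0.0854
```

```bash
cat > st.py <<'E'
from h import *
import sys
from scipy.spatial.transform import Rotation as R
c=sys.argv[1]; n=sys.argv[2]; x0,y0,x1,y1=map(int,sys.argv[3:7])
shot(c,n)
i=cv2.imread(f'pics/{n}.png')[y0:y1,x0:x1]; k=min(800/(x1-x0),600/(y1-y0))
cv2.imwrite(f'pics/{n}c.png',cv2.resize(i,None,fx=k,fy=k,interpolation=cv2.INTER_CUBIC))
o=bot.get_obs(); M=R.from_quat(o['tool_rot']).as_matrix()
print('k',k,o['eef_pos'].round(4),'yaw_y',np.degrees(np.arctan2(M[1,1],M[0,1])).round(2),'z',M[:,2].round(3),'F',o['ft_force'].round(1),'w',o['grip_width'])
E
python3 st.py side s6 200 90 350 200
```

```text
k 5.333333333333333 [0.4861 0.3285 0.1204] yaw_y 105.58 z [ 0.013  0.002 -1.   ] F [ 0.6 -0.8  1.1] w 0.08525680176743501
```

View pics/s6c.png

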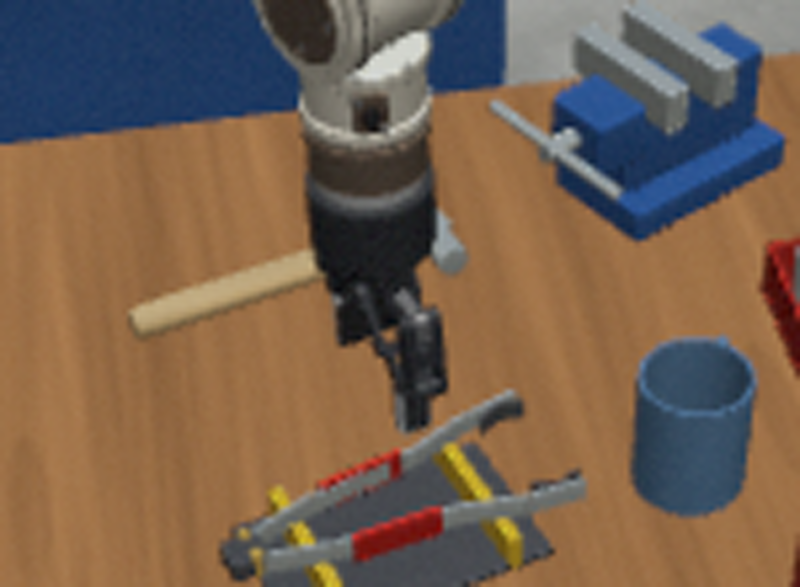

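>>> {"method": "move_arm", "body": {"series": [[[-0.3,0.4,-2,0,0.7,0.7,1],[-0.2,0.3,-2,0,0,0,1],[0,0,-2,0,0,0,1],[0,0,-0.8,0,0,0,1],[0,0,0,0,0,0,1]]]}}

```text
clock: 9.85
eef_pos: [0.4908, 0.3351, 0.063]
tool_rot: [-0.138, 0.99, 0.004, 0.01]
ft_force: [0.2, -0.5, 0.5]
grip_width: 0.0854
```

```bash
python3 st.py side s7 200 90 350 200
```

```text
k 5.333333333333333 [0.4912 0.3354 0.0637] yaw_y 105.81 z [ 0.02   0.012 -1.   ] F [ 0.3 -0.6 -0. ] w 0.08555584694902812
```

View pics/s7c.png

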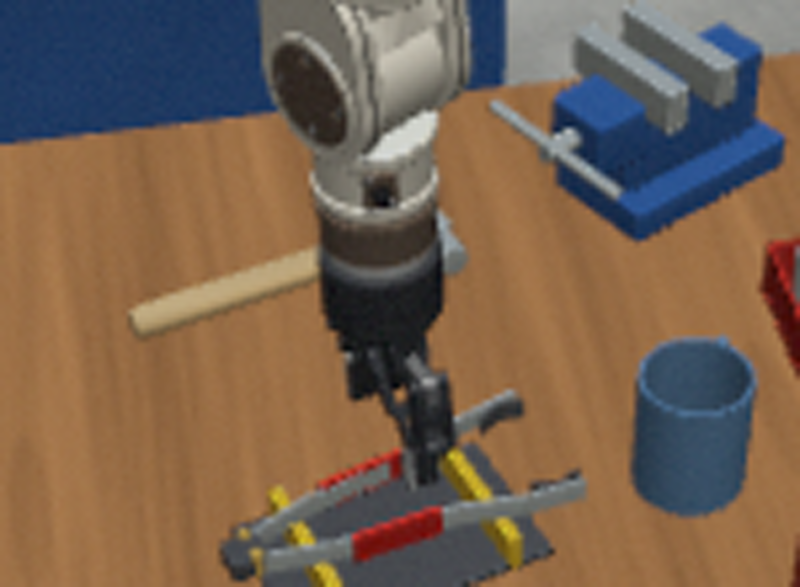

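>>> {"method": "move_arm", "body": {"series": [[[-0.6,0,0,-0.4,0.6,0.3,1],[-0.4,0,0,-0.3,0.5,0.2,1],[0,0,0,0,0,0,1],[-0.1,0,-1,0,0,0,1],[-0.1,0,-0.5,0,0,0,1]]]}}

```text
clock: 10.4
eef_pos: [0.482, 0.3374, 0.0541]
tool_rot: [-0.142, 0.99, 0.002, 0.004]
ft_force: [0.7, -0.5, -1.0]
grip_width: 0.0855
```

```bash
python3 st.py side s8 230 110 320 180; python3 st.py top t8 170 160 270 260
```

```text
k 8.571428571428571 [0.4815 0.3372 0.0534] yaw_y 106.32 z [ 0.006  0.004 -1.   ] F [-0.7 -0.5 -0.7] w 0.08519419741626388
k 6.0 [0.4816 0.3372 0.0537] yaw_y 106.32 z [ 0.006  0.004 -1.   ] F [-0.6 -0.1 -0.1] w 0.08529233409169058
```

View pics/s8c.png

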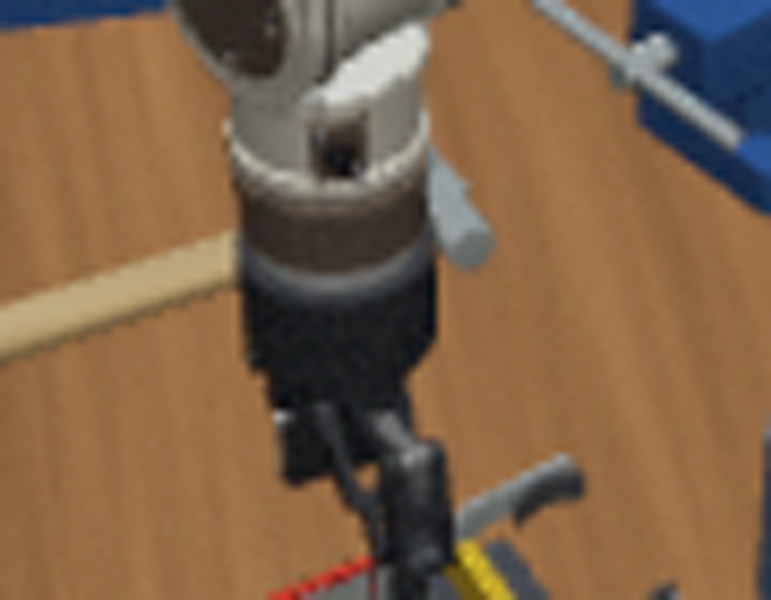

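View pics/t8c.png

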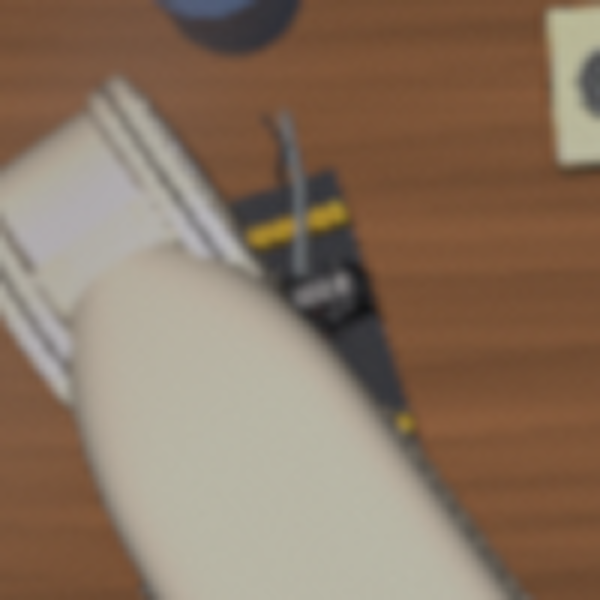

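>>> {"method": "move_arm", "body": {"series": [[[-0.1,-0.1,-0.8,0,0.3,0,1],[0,-0.1,-0.8,0,0,0,1],[0,0,-0.8,0,0,0,1],[0,0,-0.5,0,0,0,1],[0,0,0,0,0,0,1]]]}}

```text
clock: 11.0
eef_pos: [0.4796, 0.3342, 0.0208]
tool_rot: [-0.142, 0.99, 0.001, -0.001]
ft_force: [-0.0, -0.2, -0.0]
grip_width: 0.0856
```

```bash
python3 st.py side s9 230 120 320 190
```

```text
k 8.571428571428571 [0.4797 0.3343 0.0211] yaw_y 106.31 z [-0.001  0.003 -1.   ] F [ 0.1  0.2 -0.6] w 0.08562491008800846
```

View pics/s9c.png

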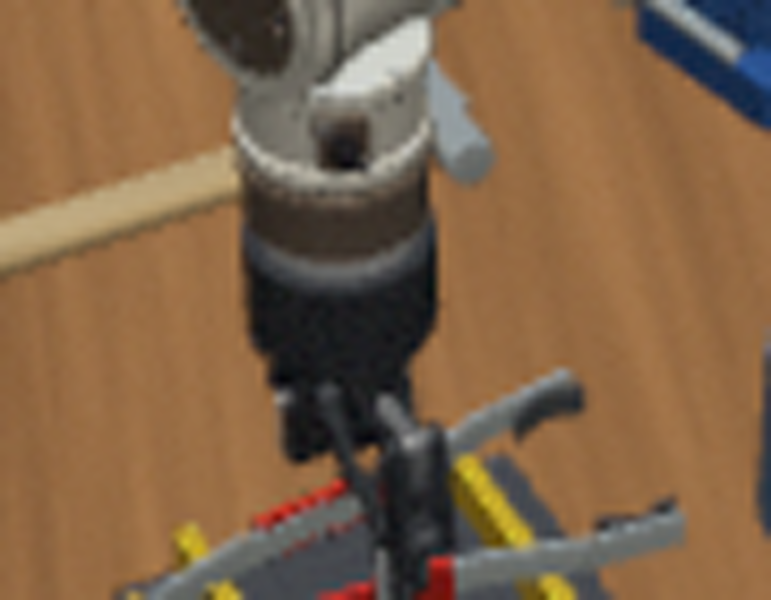

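```bash
python3 -c "
import cv2
i=cv2.imread('pics/s9.png')[165:215,235:325];cv2.imwrite('pics/s9d.png',cv2.resize(i,None,fx=8,fy=8,interpolation=cv2.INTER_CUBIC))"
```

```text
(no output)
```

View pics/s9d.png

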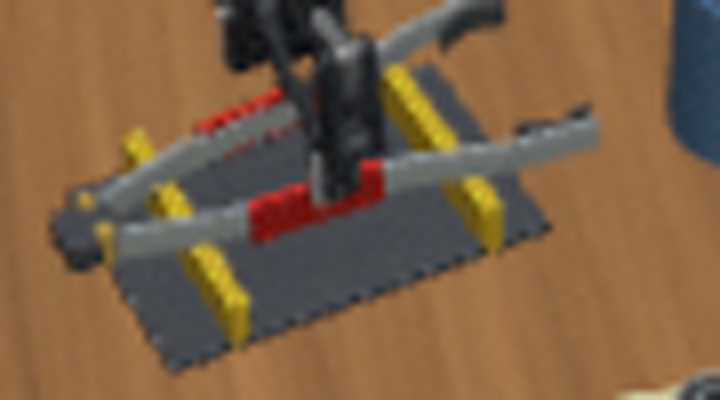

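The fingers straddle both red pads, with the near tip at (335,195) in the crop and the pad spanning x 250–385. I'll shift slightly and squeeze to about 57 mm.

>>> {"method": "move_arm", "body": {"series": [[[-0.3,-0.1,-0.3,0,0,0,1],[0,0,0,0,0,0,0.8],[0,0,0,0,0,0,0.67],[0,0,0,0,0,0,0.67],[0,0,0,0,0,0,0.67]]]}}

```text
clock: 11.55
eef_pos: [0.478, 0.3344, 0.0203]
tool_rot: [-0.142, 0.99, 0.002, 0.002]
ft_force: [0.3, -0.5, -1.3]
grip_width: 0.0573
```

```bash
python3 st.py side s10 235 150 325 215
```

```text
k 8.88888888888889 [0.4779 0.3344 0.0202] yaw_y 106.32 z [ 0.002  0.005 -1.   ] F [-0.3  0.4 -1.3] w 0.057456561767847844
```

View pics/s10c.png

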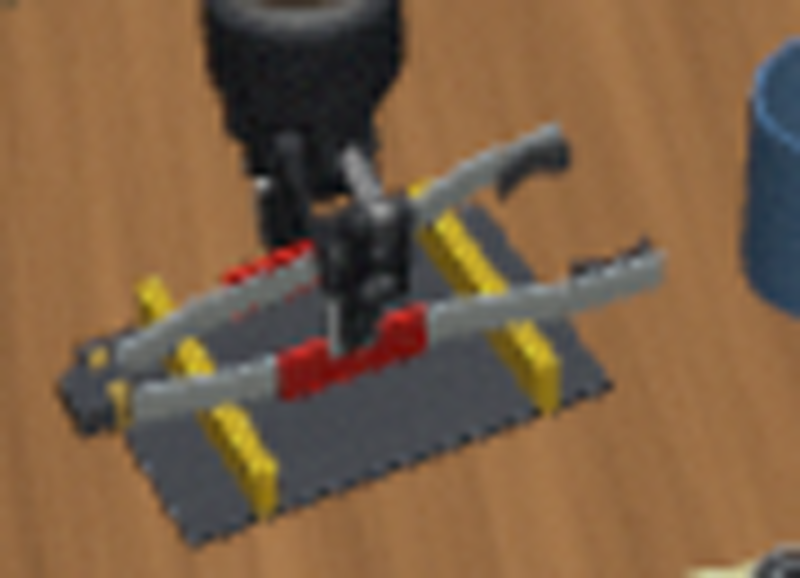

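>>> {"method": "move_arm", "body": {"series": [[[0,0,0.5,0,0,0,0.67],[0,0,0.8,0,0,0,0.67],[0,0,1,0,0,0,0.67],[0,0,1,0,0,0,0.67],[0,0,0.5,0,0,0,0.67]]]}}

```text
clock: 12.1
eef_pos: [0.4769, 0.3335, 0.06]
tool_rot: [-0.142, 0.99, 0.002, 0.0]
ft_force: [0.2, 0.7, -1.9]
grip_width: 0.0573
```

```bash
python3 st.py side s11 235 140 325 205
```

```text
k 8.88888888888889 [0.4773 0.3339 0.0607] yaw_y 106.32 z [ 0.001  0.004 -1.   ] F [ 0.2  0.1 -1.7] w 0.05706360003146909
```

View pics/s11c.png

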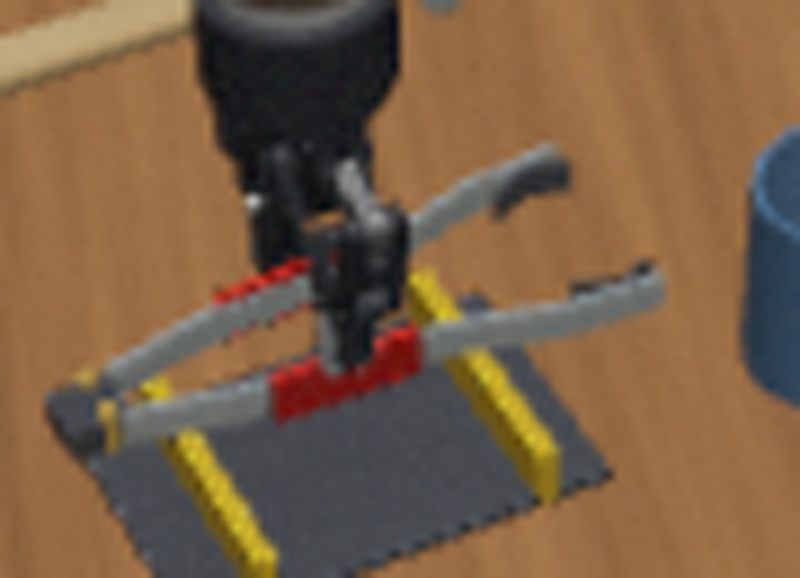

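The tongs are off the rest and level, with a load of -1.7 N. I raise, back off and swing round to face the bearing at yaw ≈ 0.

>>> {"method": "move_arm", "body": {"series": [[[-1,0,2,0,0,0,0.67],[-1.5,0,2,0,0,-1,0.67],[-1,-1.5,1.5,0,0,-2,0.67],[0,-2,1,0,0,-2,0.67],[0,-2,0,0,0,-2,0.67]]]}}

```text
clock: 12.65
eef_pos: [0.4413, 0.2799, 0.1289]
tool_rot: [-0.081, 0.997, 0.003, 0.002]
ft_force: [-0.1, -0.4, -0.9]
grip_width: 0.0572
```

>>> {"method": "move_arm", "body": {"series": [[[0,-2.5,0,0,0,-2,0.67],[0,-2.5,0,0,0,-2,0.67],[0,-2.5,0,0,0,-2,0.67],[0,-2.5,0,0,0,-2,0.67],[0,-2,0,0,0,-1,0.67]]]}}

```text
clock: 13.15
eef_pos: [0.4411, 0.1562, 0.1313]
tool_rot: [-0.0, 1.0, 0.004, 0.004]
ft_force: [0.3, -0.3, -1.5]
grip_width: 0.0578
```

>>> {"method": "move_arm", "body": {"series": [[[0.5,-1,0,0,0,0,0.67],[1,0,0,0,0,0,0.67],[1,0,0,0,0,0,0.67],[0,0,0,0,0,0,0.67],[0,0,0,0,0,0,0.67]]]}}

```text
clock: 13.65
eef_pos: [0.4696, 0.1458, 0.1321]
tool_rot: [0.001, 1.0, 0.004, 0.005]
ft_force: [-0.3, -0.4, -2.5]
grip_width: 0.0575
```

```bash
python3 st.py side s12 260 140 400 245;python3 st.py top t12 220 130 320 205
```

```text
k 5.714285714285714 [0.4696 0.1459 0.1321] yaw_y 89.95 z [ 0.011  0.009 -1.   ] F [ 0.4  0.3 -2.2] w 0.05751979744117724
k 8.0 [0.4692 0.1457 0.1321] yaw_y 89.95 z [ 0.011  0.008 -1.   ] F [-0.6  0.1 -1.3] w 0.05707537589224895
```

View pics/s12c.png

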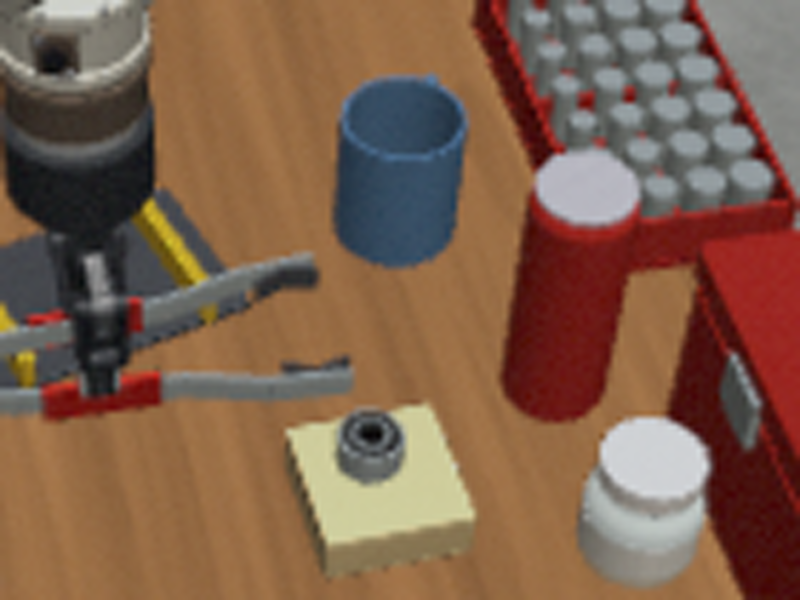

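View pics/t12c.png

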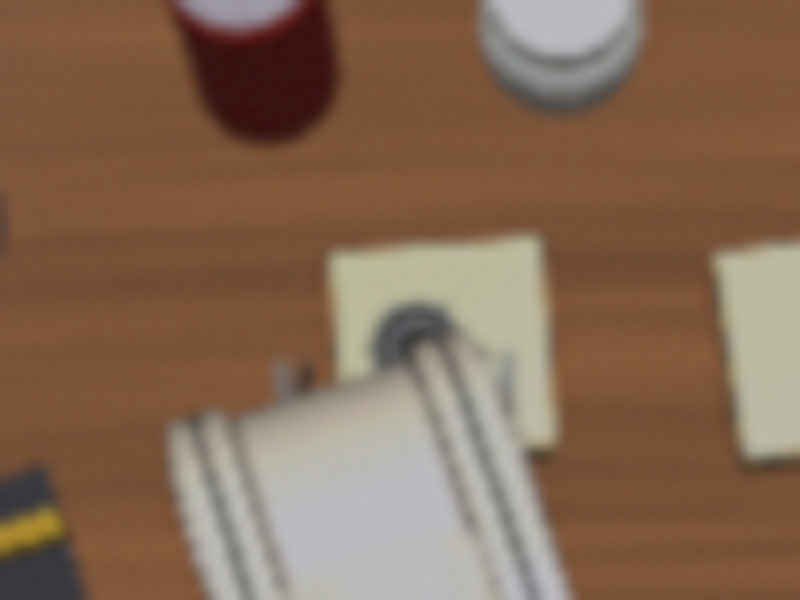

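```bash
python3 - <<'E'
from h import *
np.set_printoptions(precision=4,suppress=True)
def ray(n,u,v,z):
    f,cx,cy,T=K(n); r=T[:3,:3]@np.array([(u-cx)/f,(v-cy)/f,1]); return T[:3,3]+r*(z-T[2,3])/r[2]
from scipy.optimize import least_squares
def circ(q):
    c0=q.mean(0); s=least_squares(lambda c:np.hypot(*(q-c).T)-.02,c0,loss='soft_l1',f_scale=.002); return s.x
for n,x in(('top','t12'),('side','s12'),('top','top0'),('side','side0')):
    z=np.load(x+'.npz');p=z['p'].astype(int);P=z['P']
    m=(P[...,0]>.59)&(P[...,0]<.67)&(P[...,1]>.1)&(P[...,1]<.18)&(p.max(-1)<150)&(p.max(-1)-p.min(-1)<40)&(P[...,2]<.08)
    mm=m.astype(np.uint8)
    v,u=np.nonzero(m); print(x,m.sum(),'px',u.mean(),v.mean(),u.min(),u.max(),v.min(),v.max(),'med',P[m].mean(0))
    # top-face pixel bbox centre on z=.057
    e=m&(abs(P[...,2]-.057)<.006)
    q=P[e];print('  topface',e.sum(),q.mean(0),q.min(0),q.max(0))
    if x in('t12','s12'):
        j=(P[...,2]>.125)&(P[...,2]<.175)&(P[...,0]>.55)&(P[...,0]<.66)&(P[...,1]>.05)&(P[...,1]<.25)
        k,l,s,c=cv2.connectedComponentsWithStats(j.astype(np.uint8))
        for i in range(1,k):
            if s[i,4]>3: q=P[l==i]; print('  jaw',s[i,4],s[i,:4],q.mean(0),q.min(0),q.max(0))
E
```

```text
t12 60 px 270.1666666666667 171.28333333333333 262 276 168 177 med [0.6327 0.1469 0.057 ]
  topface 49 [0.6333 0.1465 0.0578] [0.6192 0.1274 0.0517] [0.6445 0.161  0.0629]
  jaw 8 [254 175   2   5] [0.5926 0.1924 0.1613] [0.5863 0.1909 0.1567] [0.5988 0.1939 0.1659]
  jaw 7 [257 175   2   5] [0.5936 0.1836 0.1575] [0.5867 0.1815 0.1459] [0.5985 0.185  0.1626]
  jaw 14 [282 174   2   8] [0.5902 0.1056 0.1605] [0.5779 0.1041 0.1566] [0.6007 0.1075 0.1661]
s12 141 px 323.2340425531915 218.7304964539007 311 330 211 235 med [0.626  0.1358 0.05  ]
  topface 94 [0.6306 0.1399 0.0567] [0.6124 0.1227 0.0512] [0.6491 0.163  0.0617]
  jaw 96 [298 184  18   9] [0.5798 0.1858 0.1534] [0.55   0.1769 0.1414] [0.6052 0.1968 0.1623]
  jaw 103 [303 202  19   8] [0.5798 0.1071 0.1537] [0.5503 0.0997 0.1429] [0.606  0.1196 0.1627]
top0 119 px 271.73949579831935 173.54621848739495 266 277 168 179 med [0.6252 0.1419 0.0556]
  topface 103 [0.6258 0.1432 0.057 ] [0.6058 0.1243 0.0513] [0.6442 0.1609 0.0629]
side0 130 px 323.7692307692308 218.13076923076923 312 330 212 233 med [0.6278 0.1363 0.0521]
  topface 94 [0.6303 0.1399 0.0566] [0.6118 0.1191 0.0516] [0.6491 0.1608 0.0617]
```

```bash
python3 - <<'E'
from h import *
np.set_printoptions(precision=4,suppress=True)
P=np.load('s12.npz')['P']
m=(P[...,2]>.12)&(P[...,2]<.185)&(P[...,1]>.09)&(P[...,1]<.125)
for x in np.arange(.40,.61,.02):
    q=P[m&(abs(P[...,0]-x)<.01)]
    if len(q)>3: print(round(x,3),len(q),np.percentile(q[:,2],[3,50,97]),np.percentile(q[:,1],[3,50,97]))
m=(P[...,2]>.12)&(P[...,2]<.185)&(P[...,1]>.13)&(P[...,1]<.21)
for x in np.arange(.36,.61,.02):
    q=P[m&(abs(P[...,0]-x)<.01)]
    if len(q)>3: print('far',round(x,3),len(q),np.percentile(q[:,2],[3,50,97]),np.percentile(q[:,1],[3,50,97]))
E
```

```text
0.42 19 [0.1405 0.1483 0.1589] [0.1207 0.1233 0.1246]
0.44 28 [0.1403 0.1528 0.1619] [0.1165 0.1201 0.1233]
0.46 49 [0.1394 0.1566 0.182 ] [0.1034 0.1174 0.1209]
0.48 42 [0.1381 0.1556 0.1819] [0.1036 0.1159 0.1196]
0.5 38 [0.1416 0.1534 0.1625] [0.1148 0.1176 0.1215]
0.52 33 [0.1415 0.1522 0.1588] [0.1131 0.1177 0.1203]
0.54 30 [0.1417 0.1529 0.1608] [0.1082 0.1131 0.1164]
0.56 28 [0.1445 0.153  0.1594] [0.1034 0.1065 0.1103]
0.58 43 [0.1441 0.1551 0.1613] [0.1022 0.1058 0.1179]
0.6 32 [0.1441 0.1555 0.1612] [0.1013 0.1049 0.1148]
far 0.36 25 [0.1436 0.1552 0.1594] [0.1312 0.1391 0.1538]
far 0.38 62 [0.1427 0.1565 0.1622] [0.1304 0.1384 0.1581]
far 0.4 40 [0.1422 0.1519 0.1594] [0.1304 0.1574 0.1617]
far 0.42 30 [0.1415 0.1519 0.1588] [0.1604 0.1637 0.1669]
far 0.44 35 [0.1411 0.1535 0.1614] [0.1651 0.1676 0.1747]
far 0.46 29 [0.1393 0.1531 0.1802] [0.1651 0.1687 0.1733]
far 0.5 26 [0.1409 0.1529 0.1625] [0.1701 0.1723 0.1758]
far 0.52 24 [0.1427 0.1503 0.1605] [0.1723 0.1758 0.1799]
far 0.54 26 [0.1453 0.1546 0.1603] [0.1775 0.1809 0.1855]
far 0.56 28 [0.1441 0.1511 0.16  ] [0.1835 0.1869 0.1908]
far 0.58 38 [0.1437 0.156  0.1609] [0.1785 0.1843 0.1919]
far 0.6 30 [0.1424 0.1559 0.1614] [0.1792 0.1844 0.1942]
```

Tongs are level, with their centre 19 mm above the TCP and about 1.3° of yaw. The jaws need +43 mm in x and about -4 mm in y, plus a -1.3° turn. I align above the bearing first.

>>> {"method": "move_arm", "body": {"series": [[[1.2,-0.2,0,0,0,-0.6,0.67],[1.2,-0.2,0,0,0,-0.7,0.67],[1.2,0,0,0,0,0,0.67],[0.6,0,-1,0,0,0,0.67],[0,0,-1.5,0,0,0,0.67]]]}}

```text
clock: 14.25
eef_pos: [0.5173, 0.1429, 0.1078]
tool_rot: [0.012, 1.0, 0.005, 0.008]
ft_force: [0.5, -1.0, -2.3]
grip_width: 0.0576
```

```bash
cat > jaw.py <<'E'
from h import *
import sys
from workcell import bot
np.set_printoptions(precision=4,suppress=True)
o=bot.get_obs(); zc=o['eef_pos'][2]+.019
for n in ('s','t'):
    P=np.load(n+sys.argv[1]+'.npz')['P']
    m=(abs(P[...,2]-zc)<.013)&(P[...,0]>o['eef_pos'][0]+.05)&(P[...,0]<.70)&(abs(P[...,1]-.14)<.06)
    q=P[m]
    if zc<.085: q=q[abs(q[:,1]-.142)>.027]
    for s in(-1,1):
        k=q[s*(q[:,1]-.142)>0]
        if len(k)>3: print(n,s,len(k),'x',np.percentile(k[:,0],[1,99]),'y',np.percentile(k[:,1],[3,50,97]),'z',np.percentile(k[:,2],[3,97]))
E
python3 st.py side s13 270 150 370 225;python3 st.py top t13 240 140 300 190; python3 jaw.py 13
```

```text
k 8.0 [0.515  0.1423 0.1046] yaw_y 88.6 z [ 0.012  0.008 -1.   ] F [-0.1 -0.5 -2.6] w 0.05725581006191456
k 12.0 [0.5139 0.1421 0.1052] yaw_y 88.61 z [ 0.01   0.008 -1.   ] F [-0.6 -1.  -1.9] w 0.057279977192256415
s -1 143 x [0.5644 0.6526] y [0.0963 0.1044 0.1135] z [0.119  0.1369]
s 1 125 x [0.567  0.6521] y [0.171  0.1785 0.1876] z [0.1185 0.1365]
t -1 6 x [0.6366 0.6452] y [0.0969 0.0971 0.1001] z [0.1257 0.1352]
```

View pics/s13c.png

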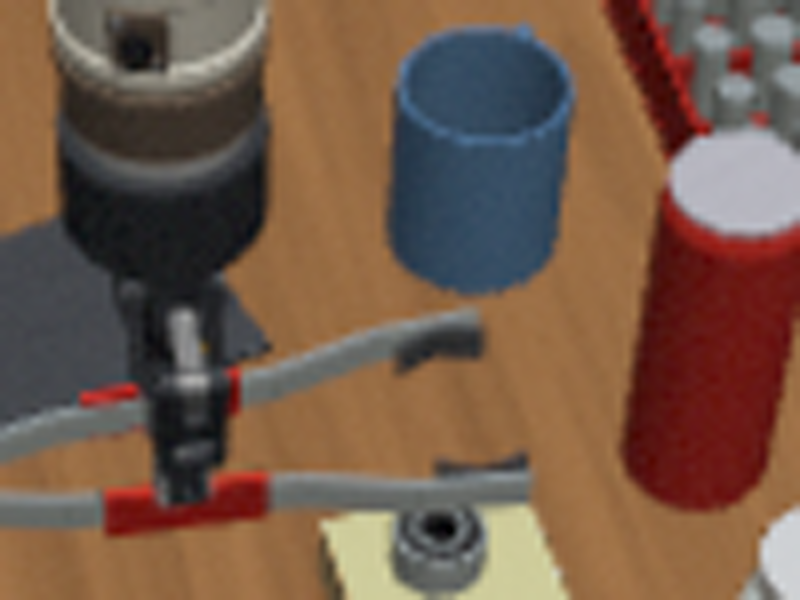

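View pics/t13c.png

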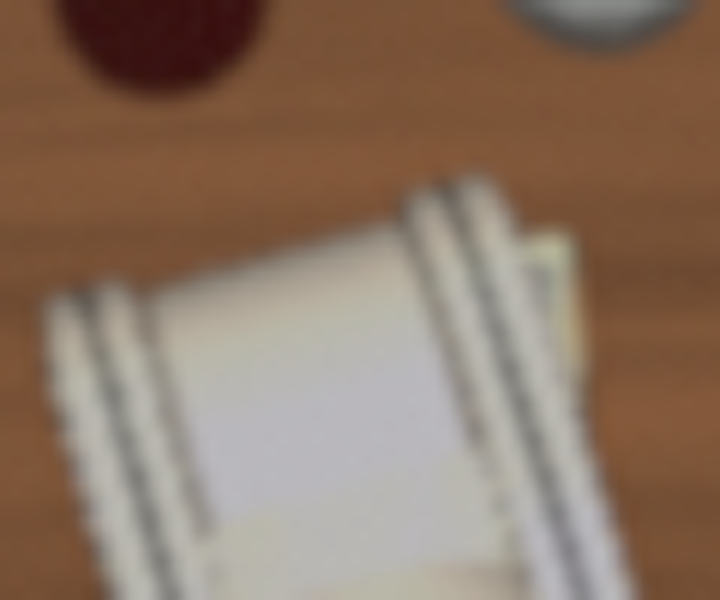

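>>> {"method": "move_arm", "body": {"series": [[[-0.2,-0.1,-0.8,0,0.3,0,0.67],[-0.1,-0.1,-1,0,0,0,0.67],[0,0,-1,0,0,0,0.67],[0,0,-0.5,0,0,0,0.67],[0,0,0,0,0,0,0.67]]]}}

```text
clock: 14.85
eef_pos: [0.5099, 0.1396, 0.069]
tool_rot: [0.012, 1.0, 0.004, 0.001]
ft_force: [-0.5, 0.7, -2.2]
grip_width: 0.0578
```

```bash
python3 st.py side s14 270 170 370 245;cp t13.npz t14.npz; python3 jaw.py 14
```

```text
k 8.0 [0.51   0.1396 0.0694] yaw_y 88.59 z [ 0.003  0.007 -1.   ] F [-0.2  0.2 -2.2] w 0.05740102806978387
s -1 135 x [0.5615 0.6441] y [0.0923 0.1    0.1093] z [0.0785 0.0975]
s 1 120 x [0.5608 0.6452] y [0.168  0.1749 0.1828] z [0.0808 0.0984]
```

View pics/s14c.png

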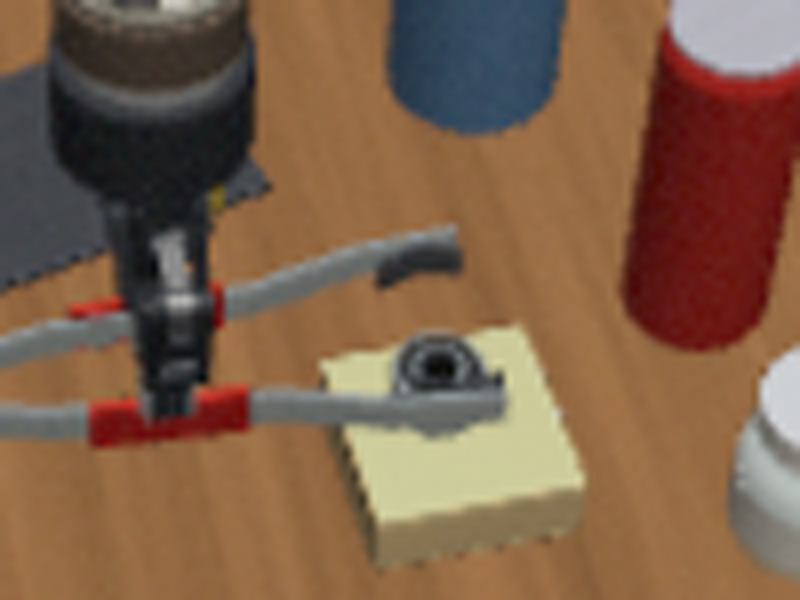

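>>> {"method": "move_arm", "body": {"series": [[[0.2,0.2,0,0,0,0,0.67],[0.1,0.05,-0.8,0,0,0,0.67],[0,0,-0.7,0,0,0,0.67],[0,0,0,0,0,0,0.67],[0,0,0,0,0,0,0.67]]]}}

```text
clock: 15.4
eef_pos: [0.5145, 0.1429, 0.0543]
tool_rot: [0.012, 1.0, 0.004, 0.003]
ft_force: [0.0, 0.7, -1.8]
grip_width: 0.0569
```

```bash
python3 st.py side s15 270 170 370 245;cp t13.npz t15.npz; python3 jaw.py 15
```

```text
k 8.0 [0.5144 0.1429 0.0543] yaw_y 88.61 z [ 0.005  0.008 -1.   ] F [-0.   0.2 -2.4] w 0.05735964498603271
s -1 130 x [0.5656 0.6486] y [0.0964 0.1034 0.1133] z [0.0654 0.0834]
s 1 119 x [0.5659 0.6502] y [0.1712 0.1785 0.1872] z [0.0649 0.0835]
```

View pics/s15c.png

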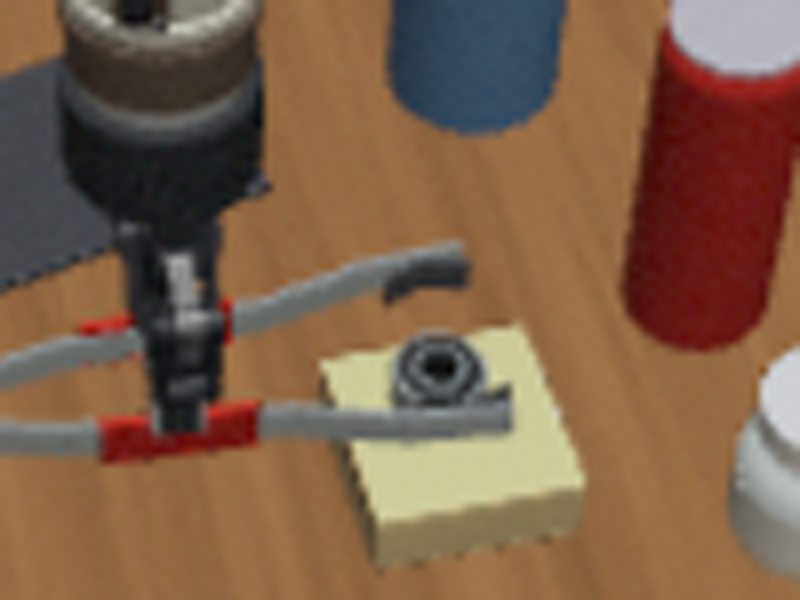

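>>> {"method": "move_arm", "body": {"series": [[[-0.1,-0.15,0,0,0,0,0.67],[-0.05,0,-0.7,0,0,0,0.67],[0,0,-0.7,0,0,0,0.67],[0,0,-0.7,0,0,0,0.67],[0,0,-0.2,0,0,0,0.67]]]}}

```text
clock: 15.95
eef_pos: [0.5131, 0.1412, 0.03]
tool_rot: [0.012, 1.0, 0.004, 0.003]
ft_force: [-0.2, -0.5, -1.5]
grip_width: 0.0574
```

```bash
python3 st.py side s16 270 170 370 245;cp t13.npz t16.npz; python3 jaw.py 16
```

```text
k 8.0 [0.513  0.1412 0.0299] yaw_y 88.6 z [ 0.006  0.008 -1.   ] F [-0.   0.4 -1.7] w 0.05756008222369395
s -1 166 x [0.566  0.6782] y [0.0899 0.1008 0.1115] z [0.036  0.0589]
s 1 122 x [0.5665 0.6709] y [0.1701 0.1763 0.1856] z [0.0371 0.0591]
t -1 17 x [0.6436 0.6748] y [0.0902 0.0936 0.1018] z [0.0367 0.0405]
```

View pics/s16c.png

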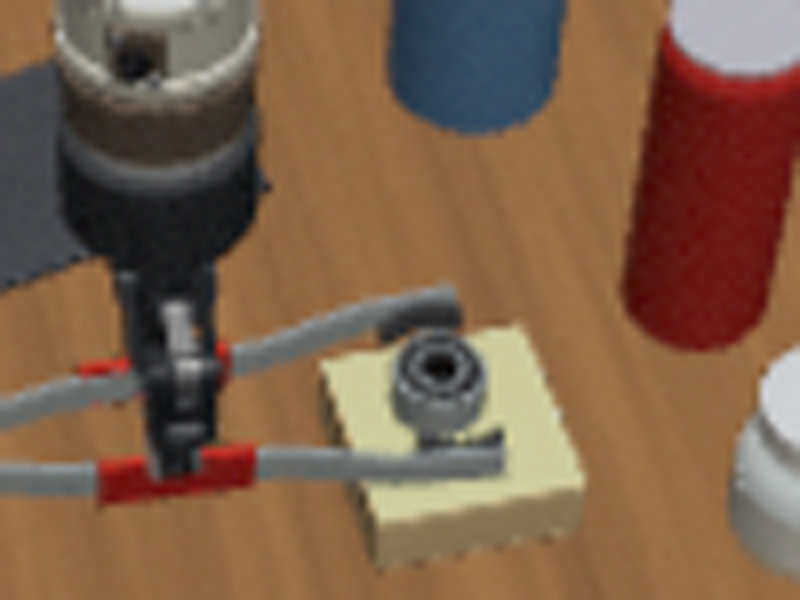

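The bearing is centred between the jaws: near jaw at crop x 420–505, far jaw 380–460, bearing at 440. I squeeze gradually.

>>> {"method": "move_arm", "body": {"series": [[[0,0,0,0,0,0,0.6],[0,0,0,0,0,0,0.55],[0,0,0,0,0,0,0.5],[0,0,0,0,0,0,0.4],[0,0,0,0,0,0,0.2]]]}}

```text
clock: 16.5
eef_pos: [0.5131, 0.1417, 0.0302]
tool_rot: [0.012, 1.0, 0.005, 0.003]
ft_force: [-0.5, -0.4, -1.4]
grip_width: 0.0397
```

>>> {"method": "move_arm", "body": {"series": [[[0,0,0,0,0,0,0],[0,0,0,0,0,0,0],[0,0,0,0,0,0,0],[0,0,0,0,0,0,0],[0,0,0,0,0,0,0]]]}}

```text
clock: 17.0
eef_pos: [0.5132, 0.1416, 0.0304]
tool_rot: [0.012, 1.0, 0.005, 0.003]
ft_force: [-0.7, 0.7, -1.3]
grip_width: 0.0396
```

```bash
python3 st.py side s17 270 170 370 245
```

```text
k 8.0 [0.5132 0.1416 0.0304] yaw_y 88.64 z [ 0.007  0.009 -1.   ] F [-0.2  0.3 -1.4] w 0.03944645606894279
```

View pics/s17c.png

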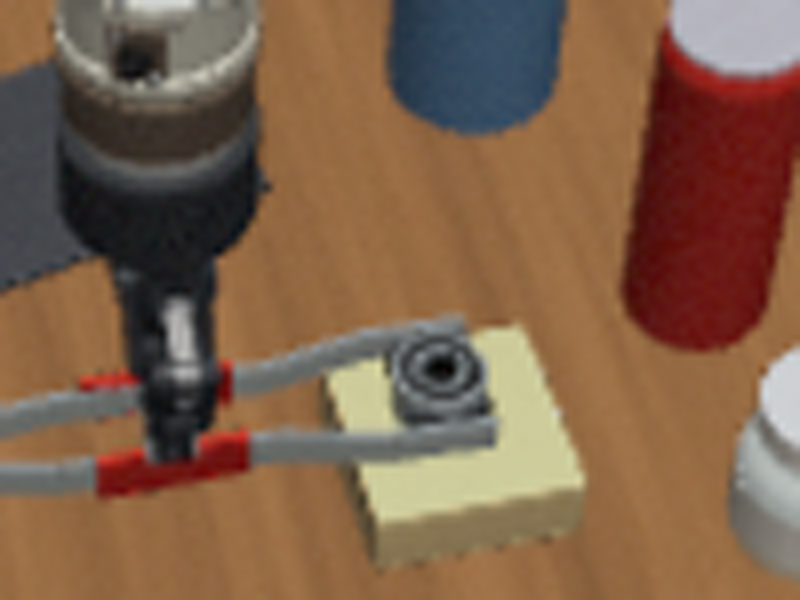

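```bash
python3 - <<'E'
from h import *
np.set_printoptions(precision=4,suppress=True)
i=cv2.imread('pics/s17.png')[200:240,300:345];cv2.imwrite('pics/s17e.png',cv2.resize(i,None,fx=15,fy=15,interpolation=cv2.INTER_CUBIC))
z=np.load('s17.npz');P=z['P'];p=z['p'].astype(int)
for v in range(205,230,1): print(v,[tuple((P[v,u]*1000).astype(int)) for u in (316,322,325,328,331)])
E
```

```text
205 [(np.int64(629), np.int64(246), np.int64(-5)), (np.int64(366), np.int64(-686), np.int64(1080)), (np.int64(659), np.int64(234), np.int64(1)), (np.int64(669), np.int64(233), np.int64(0)), (np.int64(680), np.int64(232), np.int64(0))]
206 [(np.int64(627), np.int64(238), np.int64(-1)), (np.int64(648), np.int64(235), np.int64(-2)), (np.int64(658), np.int64(230), np.int64(1)), (np.int64(669), np.int64(230), np.int64(-1)), (np.int64(680), np.int64(231), np.int64(-4))]
207 [(np.int64(626), np.int64(235), np.int64(-3)), (np.int64(647), np.int64(228), np.int64(0)), (np.int64(656), np.int64(224), np.int64(2)), (np.int64(667), np.int64(224), np.int64(0)), (np.int64(678), np.int64(224), np.int64(-1))]
208 [(np.int64(624), np.int64(226), np.int64(2)), (np.int64(646), np.int64(224), np.int64(0)), (np.int64(656), np.int64(222), np.int64(0)), (np.int64(666), np.int64(219), np.int64(1)), (np.int64(676), np.int64(217), np.int64(1))]
209 [(np.int64(623), np.int64(222), np.int64(1)), (np.int64(644), np.int64(217), np.int64(2)), (np.int64(654), np.int64(215), np.int64(3)), (np.int64(665), np.int64(214)
[... 4058 characters left out ...]
 [(np.int64(596), np.int64(112), np.int64(42)), (np.int64(617), np.int64(113), np.int64(36)), (np.int64(626), np.int64(110), np.int64(38)), (np.int64(637), np.int64(110), np.int64(34)), (np.int64(646), np.int64(108), np.int64(35))]
228 [(np.int64(596), np.int64(112), np.int64(36)), (np.int64(616), np.int64(109), np.int64(36)), (np.int64(625), np.int64(106), np.int64(37)), (np.int64(635), np.int64(106), np.int64(35)), (np.int64(645), np.int64(104), np.int64(34))]
229 [(np.int64(597), np.int64(112), np.int64(30)), (np.int64(615), np.int64(106), np.int64(33)), (np.int64(625), np.int64(105), np.int64(34)), (np.int64(634), np.int64(100), np.int64(37)), (np.int64(643), np.int64(99), np.int64(37))]
```

View pics/s17e.png

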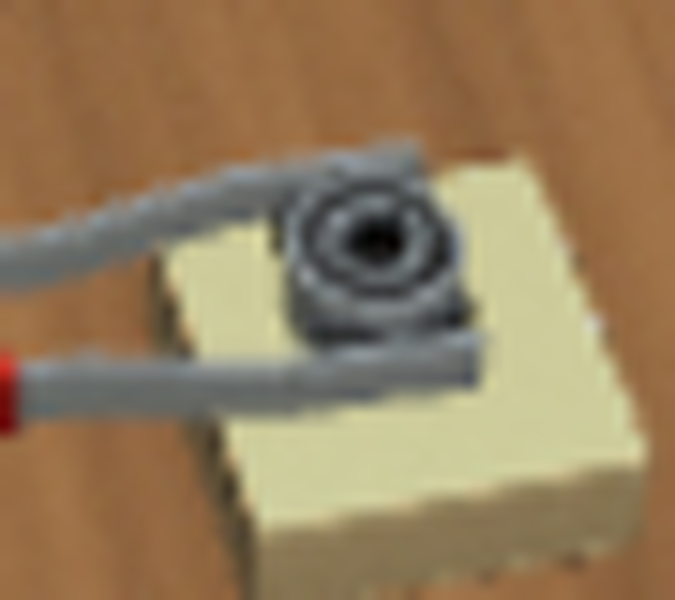

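The jaws are closed squarely round the bearing, with arms either side of it at crop (420,360) and (380,165). Now I lift.

>>> {"method": "move_arm", "body": {"series": [[[0,0,0.4,0,0,0,0],[0,0,0.8,0,0,0,0],[0,0,1,0,0,0,0],[0,0,1,0,0,0,0],[0,0,0.5,0,0,0,0]]]}}

```text
clock: 17.55
eef_pos: [0.5121, 0.1411, 0.0695]
tool_rot: [0.012, 1.0, 0.004, 0.002]
ft_force: [0.7, 0.3, -2.9]
grip_width: 0.0395
```

```bash
python3 st.py side s18 270 160 370 235
```

```text
k 8.0 [0.5126 0.1412 0.0701] yaw_y 88.61 z [ 0.005  0.008 -1.   ] F [ 0.5 -1.3 -2. ] w 0.03891488147820415
```

View pics/s18c.png

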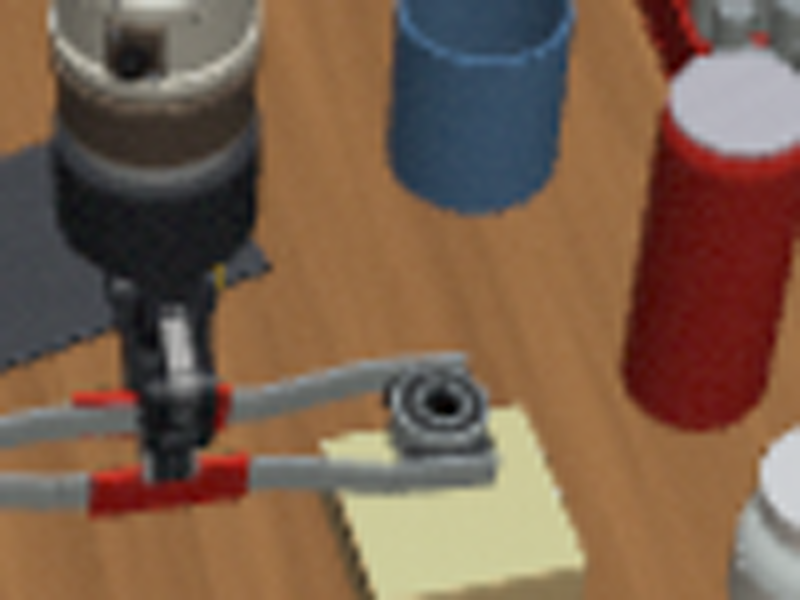

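Lifted and level. I continue up to about 10 cm.

>>> {"method": "move_arm", "body": {"series": [[[0,0,1,0,0,0,0],[0,0,1.2,0,0,0,0],[0,0,1.2,0,0,0,0],[0,0,1.2,0,0,0,0],[0,0,1,0,0,0,0]]]}}

```text
clock: 18.1
eef_pos: [0.5113, 0.1409, 0.13]
tool_rot: [0.012, 1.0, 0.004, 0.001]
ft_force: [-0.9, -0.9, -2.9]
grip_width: 0.0395
```

>>> {"method": "move_arm", "body": {"series": [[[0,0,0.4,0,0,0,0],[0,0,0,0,0,0,0],[0,0,0,0,0,0,0],[0,0,0,0,0,0,0],[0,0,0,0,0,0,0]]]}}

```text
clock: 18.6
eef_pos: [0.5117, 0.141, 0.1356]
tool_rot: [0.012, 1.0, 0.004, 0.002]
ft_force: [0.2, 0.2, -2.9]
grip_width: 0.0391
```

```bash
python3 st.py side s19 220 100 370 212; python3 - <<'E'
from h import *
P=np.load('s19.npz')['P'];p=np.load('s19.npz')['p'].astype(int)
m=(P[...,0]>.60)&(P[...,0]<.67)&(P[...,1]>.11)&(P[...,1]<.175)&(P[...,2]>.1)
q=P[m];t=q[q[:,2]>np.percentile(q[:,2],95)-.01]
A=np.c_[t[:,:2]-t[:,:2].mean(0),np.ones(len(t))];print(len(q),q.mean(0),np.percentile(q[:,2],[2,98]))
E
python3 door.py s20
```

```text
k 5.333333333333333 [0.5116 0.1409 0.1355] yaw_y 88.6 z [ 0.005  0.008 -1.   ] F [-0.4 -0.  -4. ] w 0.039544968627018486
243 [0.62447107 0.13671593 0.14675488] [0.13255959 0.15500797]
door -2.1038764 [ 0.99932593 -0.03671132  0.5449645  -0.37763897]
```

View pics/s19c.png

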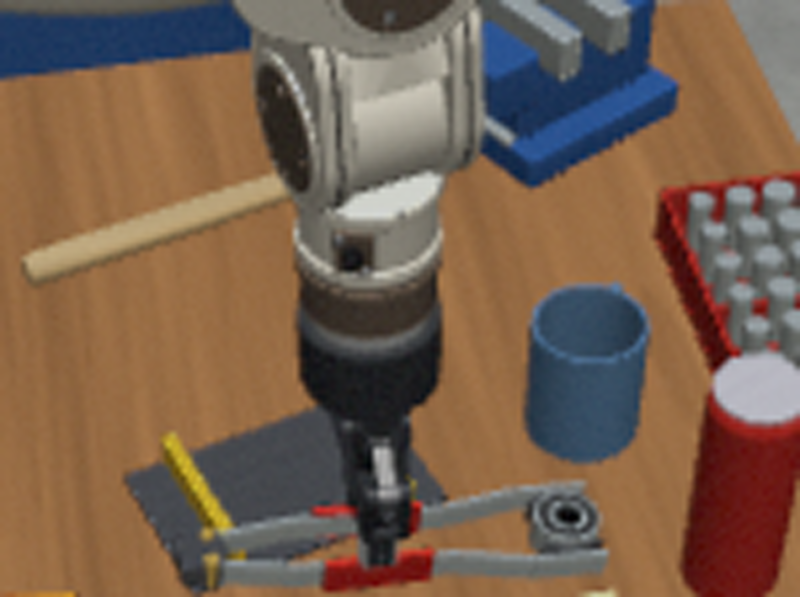

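The bearing is held level, with its centre at about 0.147 m. The door is still shut and the arm is at rest, so I'm handing in.

```bash
python3 -c "
from workcell import bot
print(abs(bot.get_obs()['joint_vel']).max()); print(bot.job_done())"
```

```text
0.002551065211323315
the job is handed in; nothing more can be done
None
```

The job is handed in, with the bearing held level and still in the squeezed tongs about 10 cm above its brick. It took 18.8 s of the 64 s; no verdict was reported.

- **Door:** The first push stalled on the catch at about 0.05 rad, because the tool tilted. I backed off and pushed again with the tip leading. That second push peaked at 54 N in y (about 61 N in all) on the fingertips. That is well above the 8 N needed and above 40 N, but that limit covers the arm and gripper body, not the fingers; the wrist limit is 120 N. After the lift the door fitted at -2.1° against about -2.2° for the oven front, so I take it as seated.
- **Tongs:** I took them by the red pads, lifted them off the rest and carried them at 57 mm. I closed the jaws around the bearing after correcting its position against the side camera.
- **Last checks:** The bearing's centre is at about 0.147 m, the tongs look level and the joint speeds are about 0.003 rad/s.
- **Disagreements:**
  - The squeezed width read 39.5 mm instead of the expected 44 mm. I put this down to the stronger fixed grip force; the picture shows the jaws squarely round the bearing.
  - The two cameras differed by 3–4 mm on the bearing's position, and I aimed between them.
- **Not measured:** I did not re-measure the bush and the other bystanders at the end. I saw no contact with them.

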